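# Load a tote with blank trays, dock it on the tilted stand and hang the job-card saddle

## Robot

A 6-joint arm with a two-finger parallel gripper is mounted at the origin on a cart in front of the work surface, level with it; the furniture and walls round the work are solid. World frame = base frame: x ahead of the robot, y to its left, z up, the work surface at z = 0. Lengths are in mm, angles in degrees, forces in N, time in s.
With the tool pointing down it reaches from about 300 to 850 mm from the base axis. Payload 4.2 kg.
Tool frame: the origin (TCP) lies midway between the tips of the shut fingers; the grasp point (between the pads) lies pinch_z behind it (pinch_z is the distance from the TCP to the grasp point, in mm); z points along the fingers, y is the line along which they close (so a half turn about z gives the same grasp; the last joint's range is limited). The gripper opens to 91 mm and grips with 3 to 60 N. Pads are 32 mm wide; open, the fingers measure 118 mm over their backs; the gripper's body (76 mm by 178 mm) begins 60 mm behind the grasp point.
Start: joints at [64.171, 18.312, 89.639, -0, 72.044, -1.146], TCP at [240.123, 522.479, 213.976] pointing down, gripper open.
Joint ranges: [-177.97, 177.97], [-48.28, 115.42], [12.27, 149.76], [-77.06, 257.06], [2.81, 150.46], [-146.56, 146.56]. Speed limits (degrees/s): [147.25, 147.25, 180, 180, 180, 180].

## Interface

Orientations are given as [roll, pitch, yaw] about the fixed x, y, z axes, in that order (R = Rz(yaw) Ry(pitch) Rx(roll)).
In Python, from workcell import state, grab_frame, job_done, masks_of, landmark_of, pinch_z gives the robot as it stands. The module is installed in compiled form; this text tells all that it offers.
- The arm moves only by the tool move_arm, never from a script. Its argument "plan" is a list of rows, each an object of numbers: "x", "y", "z": the shift along the tool's x, y, z in mm; "rx", "ry", "rz": the turn, a rotation vector about the tool's x, y, z in rad. A call has 1 to 10 rows; each row shifts and turns the commanded pose from where the row before left it, along the tool's axes as they then stand; what a row does not reach is not made up. A row lasts 1/10 s, in which the tool goes at most 50 mm and 8.59 degrees, less where a joint would pass 70% of its speed; a pose out of reach is approached as far as the arm can. A call is refused whole if a number of a shift passes 50 or a number of a turn 0.15, either way. A call with a gripper value outside its range is refused whole. "grip" is the opening, from 0 (shut) to 1 (fully open), set as the call begins (left out, the last holds). The fingers move at their own pace and stop on an object; "squeeze" is the grip in N (left out, the last holds). Time passes only in rows, so rows that do not move let the fingers close. It gives the time, the measured TCP pose, the force, the opening and the grip force at its end, in the units of the state.
- state(): the state, without advancing time (a new reading comes with each control period).
- grab_frame(name): name is "scene" or "top" or "wrist"; returns a dict with "img" (400x640x3 uint8, red, green, blue), "z_map" (400x640 float32, mm along the optical axis (not along the pixel's ray), 0 where there is no reading), "fx", "fy", "cx", "cy" (pixels), "rvec" (rotation vector, rad) and "tvec" (3), from world to camera coordinates, as OpenCV has them. Camera axes: x right, y down, z forward; pixel columns grow to the right and rows downward; lengths in mm; the calibration is good to about 2 mm. The wrist camera is an equidistant fisheye: a pixel r from the principal point sees the ray r / f radians off the axis. A picture is of the moment at which its call begins.
- job_done(): hands the job in; it is judged then, once.
Trained networks look in the newest picture that a camera, given by its name, has taken for a name from the list of things; names that differ only in an ending like _2 or _b are one class to them, and where a whole thing is asked for, a point or a joint stands for the part that bears it (a point fixed in the world has none). Each returns a list of dicts, best first, with "p" (0 to 1); they miss things now and then, are a little off and sometimes report something else, mostly with a low value. They report only what shows in the picture. A call takes as long as a camera call.
- masks_of(camera, label): "pixels" (400x640 bool, what is visible of it) and "box" ([centre column, centre row, width, height] in pixels, round what is visible of it).
- landmark_of(camera, label): "point" ([column, row] in pixels: a listed point, or the origin of a listed thing).
The state is a dict: "time_s": time; "qpos": joint angles; "qvel": joint speeds; "effort": joint torques, N m; "ee_pos": TCP position; "ee_rot": TCP orientation; "force": force on the tool from outside, world axes, zero at the start; "torque": the same for the moment, N m; "gripper_width": finger opening in mm; "gripper_force": force on a finger pad.
Only numpy, scipy, OpenCV 4.12 (cv2) and the standard library are available. Lean on these libraries where they do the work, as an engineer would, in place of code of your own. Each camera call takes 0.05 s, during which the arm holds its last target. There are 200 camera calls.

## Task

Get this batch ready for the laser marker: lift the trays of blanks one after another off the pile, and the single one beside it if there is one, and set them flat in the tote while it stands on the desk, in two stacks side by side and at most two high. Then push the loaded tote up the ramp until its rear edge drops behind the lip and it rests on the sloping seat, and only then hang the bent-sheet job-card saddle astride the middle of the stand's rail to show that the batch is ready. Leave the other things on the desk where they are.

Things in the scene. Friction and masses are not known exactly. Their poses are not given: they have to be found in the camera images.
- stand: Fixed aluminium tilted stand. Origin at desk level under its lip; +x up the stand, the way the tote is pushed (roughly to the robot's right), z up. Ramp 150 mm wide from x = -100 mm at desk level to the lip at x = 0. Side guides 138 mm apart inside stand 16 mm above the seat and flare to about 165 mm at the ramp's foot. Two uprights at x = 215, y = +-68 mm carry the rail.
- lip (a point): Middle of the rounded steel lip's crest, 31.5 mm above the desk, axes as the stand's. Just behind it the seat begins 12 mm lower (20 mm above the desk) and slopes up along +x by 8 degrees (0.14 rad) to an end stop 191 mm behind the lip.
- rail (a point): Middle of the stand's rail: a level 12 mm steel tube along the stand's y, its centre 165 mm above the desk and 215 mm behind the lip, straight for 52 mm either side of this point, then bending down into the uprights.
- tote: Open grey tote, 166 (x) by 130 (y) by 62 mm high, walls and floor 4 mm: two trays fit side by side along x, long sides across, centred 39.5 mm before and behind the middle. Origin at the centre of its underside, +x its front, which goes up the ramp first. About 0.35 kg empty. Starts on the desk, front 20 to 35 mm before the ramp's foot, roughly lined up; slides when pushed or dragged.
- tote_handle (a point): Middle of the tote's rear handle: a dark steel bar 10 mm thick, 100 mm long along the tote's y, 36 mm above the tote's underside and 121 mm behind its centre, with 33 mm free between bar and rear wall. Axes as the tote's.
- tote_heel (a point): Middle of the tote's rear bottom edge, 83 mm behind its centre; this edge must drop behind the lip.
- tray_1: Black tray with four fixed round blanks, 70 (x) by 112 (y) by 30 mm high, 90 g. Origin at the centre of its underside, z up. Grey lifting fin along y: 10 mm thick in x, 50 mm long, from the floor (5 mm up) to 25 mm above the underside; 27 mm free on each side of it, blanks beyond 24 mm along y. Stacked 27 mm apart (3 mm foot, 2 mm play). 3 or 4 are present.
- tray_2: Black tray with four fixed round blanks, 70 (x) by 112 (y) by 30 mm high, 90 g. Origin at the centre of its underside, z up. Grey lifting fin along y: 10 mm thick in x, 50 mm long, from the floor (5 mm up) to 25 mm above the underside; 27 mm free on each side of it, blanks beyond 24 mm along y. Stacked 27 mm apart (3 mm foot, 2 mm play). 3 or 4 are present.
- tray_3: Black tray with four fixed round blanks, 70 (x) by 112 (y) by 30 mm high, 90 g. Origin at the centre of its underside, z up. Grey lifting fin along y: 10 mm thick in x, 50 mm long, from the floor (5 mm up) to 25 mm above the underside; 27 mm free on each side of it, blanks beyond 24 mm along y. Stacked 27 mm apart (3 mm foot, 2 mm play). 3 or 4 are present.
- tray_4: Black tray with four fixed round blanks, 70 (x) by 112 (y) by 30 mm high, 90 g. Origin at the centre of its underside, z up. Grey lifting fin along y: 10 mm thick in x, 50 mm long, from the floor (5 mm up) to 25 mm above the underside; 27 mm free on each side of it, blanks beyond 24 mm along y. Stacked 27 mm apart (3 mm foot, 2 mm play). 3 or 4 are present.
- saddle: Job-card saddle: steel sheet bent to an upside-down U with a paper card on each side, 84 mm long (y), 69 mm high, 90 g. Top flat, 36 mm wide (x), 31 mm inside; sides straight down for 28 mm, then flaring to 53 mm at the feet. Origin at the middle of its feet, z up. Stands on the desk; astride the rail its top rests on the tube, feet about 104 mm above the desk.
- mug: White dotted mug, 91 mm high; bystander, origin at the centre of its underside.
- tape_roll: Black tape roll lying flat, 62 mm; bystander near the desk's front edge.
- lens_cap: Black lens cap lying flat, 66 mm across, 12 mm high; bystander near the desk's front edge.

How it is judged (in metres and radians):
On the way, in this order (a step that is already met when the one before it is completed fails the run):
1. every tray lies flat inside the tote, at most two high, while the tote stands level on the desk (x of tray_1 in the frame of tote between -0.055 and 0.055 m and y of tray_1 in the frame of tote between -0.025 and 0.025 m and z of tray_1 in the frame of tote between -0.01 and 0.042 m and angle between each of tray_1, tray_2, tray_3, tray_4's own z axis and vertical below 0.3 rad and x of tray_2 in the frame of tote between -0.055 and 0.055 m and y of tray_2 in the frame of tote between -0.025 and 0.025 m and z of tray_2 in the frame of tote between -0.01 and 0.042 m and x of tray_3 in the frame of tote between -0.055 and 0.055 m and y of tray_3 in the frame of tote between -0.025 and 0.025 m and z of tray_3 in the frame of tote between -0.01 and 0.042 m and x of tray_4 in the frame of tote between -0.055 and 0.055 m and y of tray_4 in the frame of tote between -0.025 and 0.025 m and z of tray_4 in the frame of tote between -0.01 and 0.042 m and angle between tote's own z axis and vertical below 0.05 rad and x of tote in the frame of stand below -0.12 m), for 0.2 s.
2. the tote rests on the sloping seat with its rear edge behind the lip (x of tote_heel in the frame of stand between -0.002 and 0.035 m and y of tote_heel in the frame of stand between -0.015 and 0.015 m and z of tote_heel in the frame of stand below 0.0275 m and angle between tote's own z axis and vertical between 0.08 and 0.2 rad and angle between the x axis of tote and the x axis of stand, either way round below 0.2 rad and x of tote in the frame of stand above 0.05 m), for 0.3 s.
3. the saddle hangs astride the rail (x of saddle in the frame of stand between 0.19 and 0.24 m and y of saddle in the frame of stand between -0.03 and 0.03 m and z of saddle in the frame of stand between 0.09 and 0.112 m and angle between saddle's own z axis and vertical below 0.3 rad), for 0.3 s.
At the end, for the whole second after the job is handed in: Each tray present flat in the tote (centre within 55 mm lengthwise, 25 mm across, underside below 42 mm); tote on the seat, rear edge behind and below the lip crest, tilt 0.08-0.20 rad; saddle upright on the rail, feet 90-112 mm up, within 30 mm of its middle; tote and saddle at rest (all of step 2 and all of step 3 and x of tray_1 in the frame of tote between -0.055 and 0.055 m and y of tray_1 in the frame of tote between -0.025 and 0.025 m and z of tray_1 in the frame of tote between -0.01 and 0.042 m and angle between each of tray_1, tray_2, tray_3, tray_4's own z axis and vertical below 0.3 rad and x of tray_2 in the frame of tote between -0.055 and 0.055 m and y of tray_2 in the frame of tote between -0.025 and 0.025 m and z of tray_2 in the frame of tote between -0.01 and 0.042 m and x of tray_3 in the frame of tote between -0.055 and 0.055 m and y of tray_3 in the frame of tote between -0.025 and 0.025 m and z of tray_3 in the frame of tote between -0.01 and 0.042 m and x of tray_4 in the frame of tote between -0.055 and 0.055 m and y of tray_4 in the frame of tote between -0.025 and 0.025 m and z of tray_4 in the frame of tote between -0.01 and 0.042 m and linear speed of tote below 0.02 m/s and linear speed of saddle below 0.03 m/s); the robot touches nothing.
It fails at once if a bystander (mug, tape roll, lens cap) is shifted by more than 40 mm (distance of any of mug, tape_roll, lens_cap from where it was at the start of the episode above 0.04 m).
Of tray_3, tray_4 only 1 to 2 are there at a start; the rules pass over those that are not, and their reading is None.
At some moment in a run one of tote, tray_4 may be knocked a few centimetres aside while the robot is not near it.
It also fails if it takes over 210 s, if anything falls off the work surface, if the arm or the gripper's body presses on something with over 40 N, if the wrist force passes 120 N, or if a joint passes its speed limit or range.

## Working session

There is one attempt and no reset: what is moved stays moved. The work goes in short steps, Python scripts to look and compute and a tool call to move; the robot and the scene stay as the last step left them, time stands still between calls to the robot, and variables do not carry over. Pictures are saved under pics/ and viewed, at most 15 in all, crops included, and the job is handed in when it is done.

Besides the shell and the picture viewer there is one more tool, called after "Call:" as name(argument=value, ...) on one line, values as JSON. move_arm: Moves the arm, as the interface text tells. Its arguments: {"type":"object","properties":{"plan":{"type":"array","items":{"type":"object","properties":{"x":{"type":"number"},"y":{"type":"number"},"z":{"type":"number"},"rx":{"type":"number"},"ry":{"type":"number"},"rz":{"type":"number"}}}},"grip":{"type":"number"},"squeeze":{"type":"number"}},"required":["plan"]}

```bash
mkdir -p pics; cat > h.py <<'E'
import numpy as np, cv2
from workcell import *
def P(f):
    R=cv2.Rodrigues(np.array(f["rvec"],float))[0]; return R,np.array(f["tvec"],float).ravel()
def cloud(f,m=None):
    z=f["z_map"]; ok=z>0
    if m is not None: ok&=m
    v,u=np.nonzero(ok); d=z[v,u]
    R,t=P(f)
    c=np.c_[(u-f["cx"])/f["fx"]*d,(v-f["cy"])/f["fy"]*d,d]
    return (c-t)@R, np.c_[u,v]
def ray_at(f,p,z):
    R,t=P(f); o=-R.T@t; d=R.T@np.array([(p[0]-f["cx"])/f["fx"],(p[1]-f["cy"])/f["fy"],1.]); s=(z-o[2])/d[2]; return o+s*d
def save(f,n): cv2.imwrite("pics/"+n,cv2.cvtColor(f["img"],cv2.COLOR_RGB2BGR))
E
python3 - <<'E'
from h import *
print(state(),pinch_z)
for c in("top","scene"):
    f=grab_frame(c); save(f,c+"0.png")
    np.savez(c+"0.npz",**{k:np.array(v) for k,v in f.items()})
    R,t=P(f);print(c,-R.T@t,f["fx"])
    for n in("stand","tote","tray_1","saddle","mug","tape_roll","lens_cap"):
        for m in masks_of(c,n)[:5]:
            if m["p"]<.3: continue
            p,_=cloud(f,m["pixels"]); 
            print(c,n,round(m["p"],2),np.round(m["box"]),np.round(np.percentile(p,[3,50,97],axis=0)).tolist() if len(p) else None)
    for n in("lip","rail","tote_handle","tote_heel","tote","saddle","tray_1","stand"):
        print(n,[(np.round(l["point"],1).tolist(),round(l["p"],2)) for l in landmark_of(c,n)][:5])
E
```

```text
{'time_s': 0.0, 'qpos': array([ 6.41702664e+01,  1.83517337e+01,  8.97065894e+01,  1.11624784e-05,
        7.20429167e+01, -1.14335785e+00]), 'qvel': array([-0.08477795, -0.02785998, -0.1365236 ,  0.03786508,  0.01184423,
        0.14525331]), 'effort': array([ 1.29992721e-03, -4.12465811e+01, -2.31970417e+01,  7.27177807e-02,
        4.60649945e-02, -1.45769591e-04]), 'ee_pos': array([239.90631255, 522.00805964, 213.11810436]), 'ee_rot': array([-1.79898781e+02, -2.03075288e-03,  1.55313619e+02]), 'force': array([ 0.21475278, -0.22866436, -0.54683796]), 'torque': array([ 0.01063021, -0.01218776, -0.05758715]), 'gripper_force': 0.0, 'gripper_width': 91.42111269395227} 18.8
top [ 341.70691444  -15.71594931 1136.13610003] 388.42706503700083
top stand 0.95 [356. 173. 127.  69.] [[528.0, -279.0, 1.0], [608.0, -130.0, 29.0], [687.0, 25.0, 167.0]]
top tote 0.87 [253. 163.  73.  54.] [[564.0, 66.0, -0.0], [637.0, 160.0, 6.0], [693.0, 266.0, 62.0]]
top tote 0.57 [242. 233.  30.  24.] [[401.0, 142.0, 7.0], [422.0, 180.0, 67.0], [449.0, 219.0, 72.0]]
top tray_1 0.68 [311. 234.  41.  26.] [[400.
[... 1641 characters left out ...]
89.0, -359.0, 55.0], [535.0, -311.0, 89.0]]
scene tape_roll 0.5 [245. 192.  16.  10.] [[372.0, 289.0, -3.0], [399.0, 311.0, 14.0], [429.0, 371.0, 19.0]]
scene tape_roll 0.46 [270. 204.  28.  31.] [[398.0, 141.0, 3.0], [414.0, 175.0, 43.0], [453.0, 217.0, 69.0]]
scene lens_cap 0.83 [334. 333.  36.  30.] [[328.0, -332.0, -1.0], [358.0, -300.0, 3.0], [386.0, -270.0, 12.0]]
lip [([363.5, 228.6], 0.59)]
rail [([415.3, 231.2], 0.75)]
tote_handle [([313.6, 171.2], 0.71)]
tote_heel [([318.0, 191.0], 0.69)]
tote [([329.9, 199.3], 0.68)]
saddle [([269.1, 213.7], 0.68), ([297.6, 248.3], 0.19)]
tray_1 [([301.0, 233.7], 0.91), ([299.3, 249.2], 0.57), ([300.7, 238.3], 0.57)]
stand [([361.8, 237.3], 0.88)]
```

```bash
python3 - <<'E'
import cv2
a=cv2.imread("pics/top0.png")[110:310,170:470];cv2.imwrite("pics/t0c.png",cv2.resize(a,None,fx=2.6,fy=2.6,interpolation=2))
a=cv2.imread("pics/scene0.png")[140:370,210:490];cv2.imwrite("pics/s0c.png",cv2.resize(a,None,fx=2.6,fy=2.6,interpolation=2))
E
```

```text
(no output)
```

View pics/t0c.png

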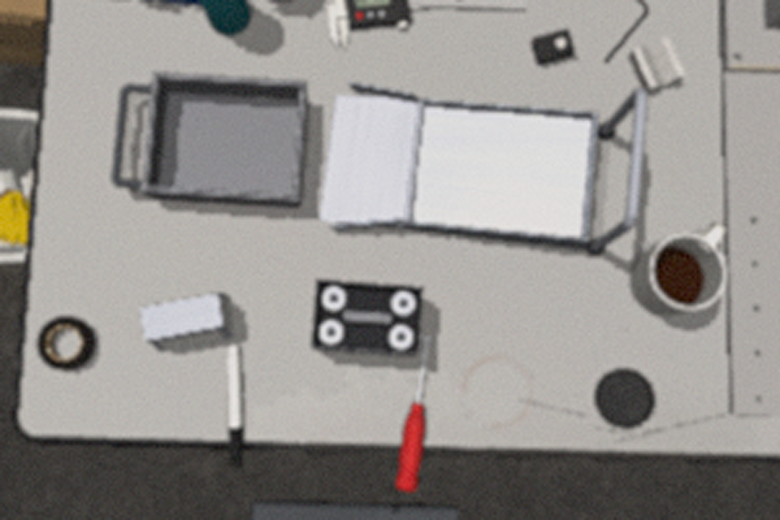

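View pics/s0c.png

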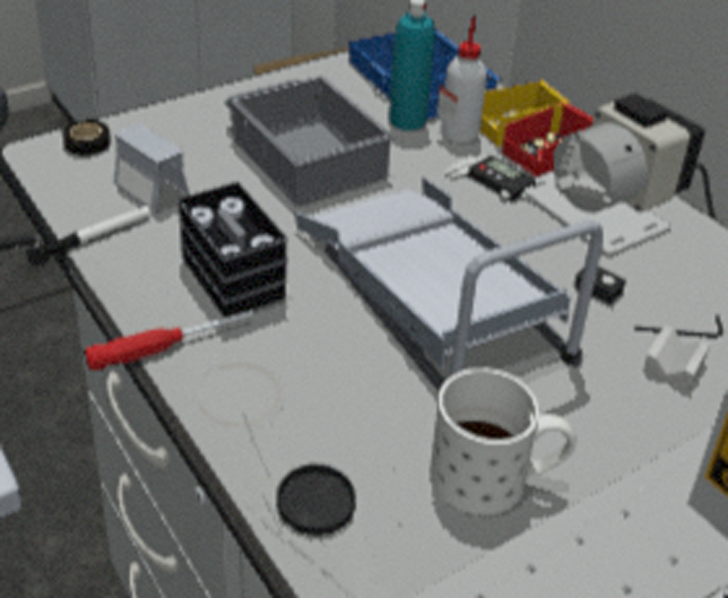

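The pictures show three trays in one pile (top crop ~(367,316)) with no single tray beside it. The tote is at (228,138) with its handle on the left, the ramp at (370,160), the rail at (637,165) and the saddle at (185,320). Next I fit their poses.

```bash
cat >> h.py <<'E'
def box(p,x0,x1,y0,y1,z0,z1): return p[(p[:,0]>x0)&(p[:,0]<x1)&(p[:,1]>y0)&(p[:,1]<y1)&(p[:,2]>z0)&(p[:,2]<z1)]
def rect(p):
    q=p[:,:2].astype(np.float32)
    # drop isolated points
    from scipy.spatial import cKDTree
    n=cKDTree(q).query_ball_point(q,9,return_length=True); q=q[n>=3]
    r=cv2.minAreaRect(q); (c,(w,h),a)=r
    if w<h: w,h,a=h,w,a-90
    a=(a+90)%180-90   # long-axis angle vs world x
    return np.round(c,1),np.round((w,h),1),round(a,2),len(q)
E
python3 - <<'E'
from h import *
for c in("top","scene"):
    f=dict(np.load(c+"0.npz")); p,_=cloud(f)
    print(c)
    print("tote rim",rect(box(p,500,720,60,235,52,70)))
    h=box(p,540,700,238,300,22,60); print("handle",np.median(h,0),len(h), rect(h) if len(h)>5 else '')
    print("tray",rect(box(p,380,490,-90,60,76,92)), "ztop",np.percentile(box(p,380,490,-90,60,40,120)[:,2],[50,90,98]))
    fin=box(p,418,448,-33,18,68,85); print("fin",np.median(fin,0) ,len(fin),rect(fin) if len(fin)>5 else '')
    print("saddle",rect(box(p,370,480,120,240,62,80)))
    r=box(p,500,720,-330,-220,150,185);print("rail",np.median(r,0),rect(r))
    seat=box(p,560,660,-190,-70,20,60); A=np.c_[seat[:,:2],np.ones(len(seat))]; k=np.linalg.lstsq(A,seat[:,2],rcond=None)[0]
    print("seat grad",k, np.degrees(np.arctan2(k[1],k[0])), np.degrees(np.arctan(np.hypot(k[0],k[1]))))
    for n,pt,z in [("lip",{"top":(323.5,171.7),"scene":(363.5,228.6)}[c],31.5),("rail",{"top":(415.5,171.8),"scene":(415.3,231.2)}[c],165),("handle",{"top":(213.2,160.4),"scene":(313.6,171.2)}[c],36),("tote",{"top":(261,167),"scene":(329.9,199.3)}[c],0)]:
        print(n,np.round(ray_at(f,pt,z),1))
E
```

```text
top
tote rim (array([629.4, 148. ]), array([171.9, 136.5]), 88.39, 567)
handle [633.1752373  266.00070745  39.22498251] 185 (array([632.2, 257.6]), array([118.6,  34.4]), -1.15, 185)
tray (array([433.4, -13.6]), array([113.4,  71.9]), 87.21, 261) ztop [63.51907734 82.57805219 85.58317418]
fin [433.22504005  -9.77424792  77.86386637] 71 (array([437.2,  -5.6]), array([51.2, 26.4]), -79.7, 71)
saddle (array([428.8, 182.8]), array([83.7, 36. ]), -77.67, 403)
rail [ 588.74063162 -274.38917312  169.38530861] (array([ 592.9, -275.9]), array([143.6,  12.3]), -5.31, 259)
seat grad [-1.08904160e-02 -1.33170004e-01  1.81885136e+01] -94.67514777507922 7.610474539593213
lip [611.8 -46.9  31.5]
rail [ 585.9 -279.8  165. ]
handle [635.  274.9  36. ]
tote [628.4 140.1   0. ]
scene
tote rim (array([626. , 147.3]), array([174.9, 138. ]), 88.47, 394)
handle [616.05969213 269.14800221  38.16325134] 41 (array([625.5, 268.3]), array([113.8,  25.5]), 8.56, 39)
tray (array([431.4, -13.8]), array([116.1,  72.7]), 87.77, 283) ztop [66.61691861 81.22292589 83.21705917]
fin [428.38257257 -10.99090873  76.94390359] 49 (array([430.5, -12.1]), array([41.2,  9.9]), 85.98, 49)
saddle (array([426.1, 184.3]), array([87.9, 38.7]), -77.27, 202)
rail [ 582.67411624 -276.66439762  166.75163687] (array([ 589.8, -276.1]), array([142.4,  12.4]), -4.88, 316)
seat grad [-1.37165678e-02 -1.39374010e-01  1.81981906e+01] -95.62069483316414 7.972270896996059
lip [611.1 -64.3  31.5]
rail [ 594.9 -268.1  165. ]
handle [651.1 287.7  36. ]
tote [635.2 152.6   0. ]
```

```bash
cat >> h.py <<'E'
from scipy.spatial.transform import Rotation as Rn
import json
def Rot(yaw): return Rn.from_euler("xyz",[180,0,yaw],degrees=True)
def plan(x,y,z,yaw,n,start=None):
    """rows in the tool's axes for a straight move with even turn; start=(x,y,z,yaw) else measured"""
    s=state()
    p0=np.array(s["ee_pos"]) if start is None else np.array(start[:3],float)
    R0=Rn.from_euler("xyz",s["ee_rot"],degrees=True) if start is None else Rot(start[3])
    rv=(R0.inv()*Rot(yaw)).as_rotvec(); d=(np.array([x,y,z])-p0)/n; rows=[]
    for k in range(n):
        sh=(R0*Rn.from_rotvec(rv*k/n)).inv().apply(d); r=rv/n
        rows.append({a:round(float(v),3 if a[0]=='r' else 1) for a,v in zip(("x","y","z","rx","ry","rz"),[*sh,*r]) if abs(v)>(.0008 if a[0]=='r' else .04)})
    for i in range(0,n,10): print(json.dumps(rows[i:i+10]))
E
python3 -c "
from h import *
plan(432.4,-13.7,170,87.5,20)"
```

```text
[{"x": -19.9, "y": -20.3, "z": 2.2, "rz": 0.059}, {"x": -21.1, "y": -19.1, "z": 2.2, "rz": 0.059}, {"x": -22.2, "y": -17.8, "z": 2.2, "rz": 0.059}, {"x": -23.2, "y": -16.5, "z": 2.2, "rz": 0.059}, {"x": -24.1, "y": -15.1, "z": 2.2, "rz": 0.059}, {"x": -25.0, "y": -13.6, "z": 2.2, "rz": 0.059}, {"x": -25.8, "y": -12.1, "z": 2.2, "rz": 0.059}, {"x": -26.4, "y": -10.6, "z": 2.2, "rz": 0.059}, {"x": -27.0, "y": -9.0, "z": 2.2, "rz": 0.059}, {"x": -27.5, "y": -7.4, "z": 2.2, "rz": 0.059}]
[{"x": -27.9, "y": -5.8, "z": 2.2, "rz": 0.059}, {"x": -28.2, "y": -4.1, "z": 2.2, "rz": 0.059}, {"x": -28.4, "y": -2.4, "z": 2.2, "rz": 0.059}, {"x": -28.5, "y": -0.7, "z": 2.2, "rz": 0.059}, {"x": -28.5, "y": 0.9, "z": 2.2, "rz": 0.059}, {"x": -28.4, "y": 2.6, "z": 2.2, "rz": 0.059}, {"x": -28.2, "y": 4.3, "z": 2.2, "rz": 0.059}, {"x": -27.9, "y": 5.9, "z": 2.2, "rz": 0.059}, {"x": -27.5, "y": 7.6, "z": 2.2, "rz": 0.059}, {"x": -27.0, "y": 9.2, "z": 2.2, "rz": 0.059}]
```

Call:
move_arm(plan=[{"x":-20,"y":-20,"z":2,"rz":0.059},{"x":-21,"y":-19,"z":2,"rz":0.059},{"x":-22,"y":-18,"z":2,"rz":0.059},{"x":-23,"y":-16.5,"z":2,"rz":0.059},{"x":-24,"y":-15,"z":2,"rz":0.059},{"x":-25,"y":-13.5,"z":2,"rz":0.059},{"x":-26,"y":-12,"z":2,"rz":0.059},{"x":-26.5,"y":-10.5,"z":2,"rz":0.059},{"x":-27,"y":-9,"z":2,"rz":0.059},{"x":-27.5,"y":-7.5,"z":2,"rz":0.059}], grip=0.31)

```text
schema error: expected keys x, y, z, rx, ry, rz
```

Call:
move_arm(plan=[{"x":-28,"y":-6,"z":2,"rz":0.059},{"x":-28,"y":-4,"z":2,"rz":0.059},{"x":-28.5,"y":-2.5,"z":2,"rz":0.059},{"x":-28.5,"y":-0.5,"z":2,"rz":0.059},{"x":-28.5,"y":1,"z":2,"rz":0.059},{"x":-28.5,"y":2.5,"z":2,"rz":0.059},{"x":-28,"y":4.5,"z":2,"rz":0.059},{"x":-28,"y":6,"z":2,"rz":0.059},{"x":-27.5,"y":7.5,"z":2,"rz":0.059},{"x":-27,"y":9,"z":2,"rz":0.059}])

```text
schema error: expected keys x, y, z, rx, ry, rz
```

```bash
python3 - <<'E'
from h import *
s=state();print(s["time_s"],s["ee_pos"],s["ee_rot"],s["gripper_width"],s["qpos"])
f=grab_frame("wrist");save(f,"w1.png");print(f["fx"],f["cx"],f["cy"])
R,t=P(f)
for q in [(432.4,-13.7,79),(432.4,11.3,79),(432.4,-38.7,79)]:
    c=R@np.array(q)+t; th=np.arctan2(np.hypot(c[0],c[1]),c[2]); print(q,f["cx"]+f["fx"]*th*c[0]/np.hypot(c[0],c[1]),f["cy"]+f["fy"]*th*c[1]/np.hypot(c[0],c[1]))
E
```

```text
1.6 [240.11321761 522.48894049 213.96565397] [ 1.79994487e+02 -1.39010805e-03  1.55316651e+02] 90.62390727816637 [ 6.41717174e+01  1.83124449e+01  8.96397078e+01  1.57680914e-03
  7.20423629e+01 -1.14541924e+00]
309.70691628693146 321.1758211899169 197.45673144958738
(432.4, -13.7, 79) 111.06844246586746 390.54929770434205
(432.4, 11.3, 79) 117.99861826894764 389.89896715482973
(432.4, -38.7, 79) 104.52313699100918 391.1107110531871
```

View pics/w1.png

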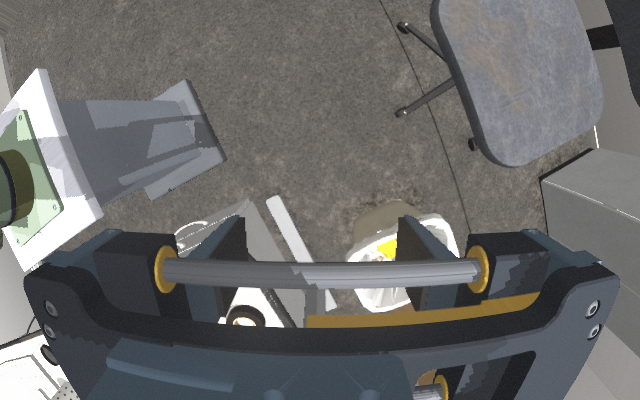

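The move was refused because every row needs all six keys, so the wrist picture still shows the start pose, with the floor beyond the desk's left side. I'll resend it with full rows.

Call:
move_arm(plan=[{"x":-20,"y":-20,"z":2,"rx":0,"ry":0,"rz":0.059},{"x":-21,"y":-19,"z":2,"rx":0,"ry":0,"rz":0.059},{"x":-22,"y":-18,"z":2,"rx":0,"ry":0,"rz":0.059},{"x":-23,"y":-16.5,"z":2,"rx":0,"ry":0,"rz":0.059},{"x":-24,"y":-15,"z":2,"rx":0,"ry":0,"rz":0.059},{"x":-25,"y":-13.5,"z":2,"rx":0,"ry":0,"rz":0.059},{"x":-26,"y":-12,"z":2,"rx":0,"ry":0,"rz":0.059},{"x":-26.5,"y":-10.5,"z":2,"rx":0,"ry":0,"rz":0.059},{"x":-27,"y":-9,"z":2,"rx":0,"ry":0,"rz":0.059},{"x":-27.5,"y":-7.5,"z":2,"rx":0,"ry":0,"rz":0.059}], grip=0.31)

```text
time_s: 2.65
ee_pos: [336.9, 254.2, 194.1]
ee_rot: [180.0, -0.0, 121.4]
force: [0.4, -0.4, -0.0]
gripper_width: 28.5
gripper_force: 0.0
```

Call:
move_arm(plan=[{"x":-28,"y":-6,"z":2,"rx":0,"ry":0,"rz":0.059},{"x":-28,"y":-4,"z":2,"rx":0,"ry":0,"rz":0.059},{"x":-28.5,"y":-2.5,"z":2,"rx":0,"ry":0,"rz":0.059},{"x":-28.5,"y":-0.5,"z":2,"rx":0,"ry":0,"rz":0.059},{"x":-28.5,"y":1,"z":2,"rx":0,"ry":0,"rz":0.059},{"x":-28.5,"y":2.5,"z":2,"rx":0,"ry":0,"rz":0.059},{"x":-28,"y":4.5,"z":2,"rx":0,"ry":0,"rz":0.059},{"x":-28,"y":6,"z":2,"rx":0,"ry":0,"rz":0.059},{"x":-27.5,"y":7.5,"z":2,"rx":0,"ry":0,"rz":0.059},{"x":-27,"y":9,"z":2,"rx":0,"ry":0,"rz":0.059}])

```text
time_s: 3.65
ee_pos: [433.9, -14.1, 174.1]
ee_rot: [180.0, -0.0, 87.6]
force: [0.4, 0.8, 0.5]
gripper_width: 27.7
gripper_force: 0.0
```

```bash
sed -i 's/ if abs(v)>(.0008 if a\[0\]==.r. else .04)}/}/; s/print(json.dumps(rows\[i:i+10\]))/print(json.dumps(rows[i:i+10]).replace(": ",":").replace(", ",","))/' h.py; python3 - <<'E'
from h import *
s=state();print(s["time_s"],s["ee_pos"],s["ee_rot"],s["gripper_width"],s["qpos"])
f=grab_frame("wrist");save(f,"w2.png")
R,t=P(f)
for q in [(432.4,-13.7,79),(432.4,11.3,79),(432.4,-38.7,79)]:
    c=R@np.array(q)+t; th=np.arctan2(np.hypot(c[0],c[1]),c[2]); print(q,f["cx"]+f["fx"]*th*c[0]/np.hypot(c[0],c[1]),f["cy"]+f["fy"]*th*c[1]/np.hypot(c[0],c[1]))
plan(432.4,-13.7,61.5,87.5,7)
E
```

```text
3.65 [433.88897933 -14.10692424 174.07669132] [ 1.79961575e+02 -9.51859946e-03  8.75568438e+01] 27.73274287964137 [-3.38800911e+00  7.47250672e+00  1.10417509e+02  1.14889969e-02
  6.20717227e+01 -9.50227367e-01]
(432.4, -13.7, 79) 318.77015180274446 198.7504898355459
(432.4, 11.3, 79) 317.5234168771178 171.22259803924882
(432.4, -38.7, 79) 319.97054135707685 224.98762552436966
[{"x":0.5,"y":-0.5,"z":16.0,"rx":0.0,"ry":0.0,"rz":-0.0},{"x":0.5,"y":-0.5,"z":16.0,"rx":0.0,"ry":0.0,"rz":-0.0},{"x":0.5,"y":-0.5,"z":16.1,"rx":0.0,"ry":0.0,"rz":-0.0},{"x":0.5,"y":-0.5,"z":16.1,"rx":0.0,"ry":0.0,"rz":-0.0},{"x":0.5,"y":-0.5,"z":16.1,"rx":0.0,"ry":0.0,"rz":-0.0},{"x":0.5,"y":-0.5,"z":16.1,"rx":0.0,"ry":0.0,"rz":-0.0},{"x":0.5,"y":-0.5,"z":16.1,"rx":0.0,"ry":0.0,"rz":-0.0}]
```

View pics/w2.png

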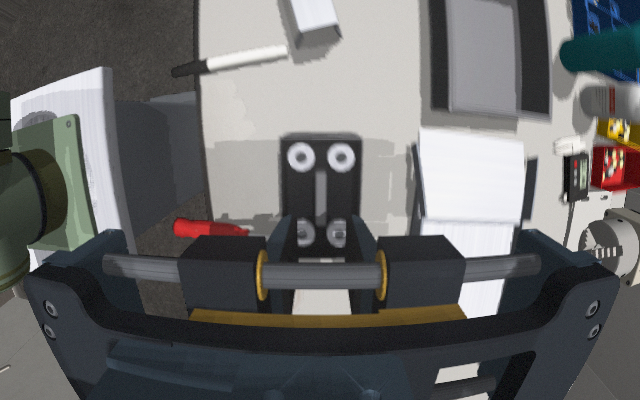

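The wrist view shows the fin between the fingers at (320,195), within 3 mm of the estimate. I'll go down on it and grip.

Call:
move_arm(plan=[{"x":1,"y":-0.5,"z":18,"rx":0,"ry":0,"rz":0},{"x":0,"y":0,"z":18,"rx":0,"ry":0,"rz":0},{"x":0,"y":0,"z":18,"rx":0,"ry":0,"rz":0},{"x":0,"y":0,"z":18,"rx":0,"ry":0,"rz":0},{"x":0,"y":0,"z":16,"rx":0,"ry":0,"rz":0},{"x":0,"y":0,"z":10,"rx":0,"ry":0,"rz":0},{"x":0,"y":0,"z":8,"rx":0,"ry":0,"rz":0},{"x":0,"y":0,"z":6,"rx":0,"ry":0,"rz":0},{"x":0,"y":0,"z":0,"rx":0,"ry":0,"rz":0}])

```text
time_s: 4.6
ee_pos: [432.8, -11.9, 61.6]
ee_rot: [-180.0, -0.0, 87.7]
force: [1.2, -0.3, 0.4]
gripper_width: 28.3
gripper_force: 0.0
```

Call:
move_arm(plan=[{"x":0,"y":0,"z":0,"rx":0,"ry":0,"rz":0},{"x":0,"y":0,"z":0,"rx":0,"ry":0,"rz":0},{"x":0,"y":0,"z":0,"rx":0,"ry":0,"rz":0},{"x":0,"y":0,"z":0,"rx":0,"ry":0,"rz":0},{"x":0,"y":0,"z":0,"rx":0,"ry":0,"rz":0},{"x":0,"y":0,"z":0,"rx":0,"ry":0,"rz":0}], grip=0, squeeze=25)

```text
time_s: 5.2
ee_pos: [433.4, -11.9, 62.4]
ee_rot: [179.9, -0.0, 87.7]
force: [-0.8, 0.1, 4.7]
gripper_width: 10.0
gripper_force: 25.0
```

Call:
move_arm(plan=[{"x":0,"y":0,"z":-6,"rx":0,"ry":0,"rz":0},{"x":0,"y":0,"z":-12,"rx":0,"ry":0,"rz":0},{"x":0,"y":0,"z":-16,"rx":0,"ry":0,"rz":0},{"x":0,"y":0,"z":-16,"rx":0,"ry":0,"rz":0},{"x":0,"y":0,"z":-16,"rx":0,"ry":0,"rz":0},{"x":0,"y":0,"z":-16,"rx":0,"ry":0,"rz":0},{"x":0,"y":0,"z":-16,"rx":0,"ry":0,"rz":0},{"x":0,"y":0,"z":-10,"rx":0,"ry":0,"rz":0},{"x":0,"y":0,"z":0,"rx":0,"ry":0,"rz":0}])

```text
time_s: 6.1
ee_pos: [433.8, -12.0, 171.0]
ee_rot: [179.8, -0.0, 87.7]
force: [-0.3, -0.1, -1.2]
gripper_width: 10.1
gripper_force: 25.0
```

```bash
cat >> h.py <<'E'
def look():
    out={}
    for c in("top","scene"):
        f=grab_frame(c); p,_=cloud(f)
        try:
            r=rect(box(p,500,720,60,235,52,70)); print(c,"tote rim",r)
        except Exception as e: print(e)
        try: print(c,"pile",rect(box(p,370,500,-90,60,45,60)),rect(box(p,370,500,-90,60,20,33)))
        except Exception as e: print(e)
E
python3 - <<'E'
from h import *
s=state();print(s["ee_pos"],s["gripper_width"])
look()
tx=np.array([628,148]); a=np.radians(-91.57); d=39.5
pf=tx+d*np.array([np.cos(a),np.sin(a)]); pr=tx-d*np.array([np.cos(a),np.sin(a)]); print(pf,pr)
plan(*pr,180,178.43,20)
E
```

```text
[433.79447685 -11.95516008 171.01715027] 10.110362802658212
top tote rim (array([629.3, 147.9]), array([172.7, 137.3]), 87.6, 527)
top pile (array([402. , -13.4]), array([111.1,   8. ]), 87.28, 12) (array([398.5, -60.4]), array([14.1,  5.1]), -51.9, 6)
scene tote rim (array([626.3, 147.7]), array([173.3, 139.7]), 88.68, 291)
scene pile (array([431.1, -13.6]), array([116.3,  72. ]), 87.28, 381) (array([431. , -12.7]), array([116.4,  72.2]), 87.63, 306)
[626.91776951 108.51482839] [629.08223049 187.48517161]
[{"x":10.4,"y":9.4,"z":-0.5,"rx":-0.0,"ry":-0.0,"rz":-0.079},{"x":9.6,"y":10.2,"z":-0.5,"rx":-0.0,"ry":-0.0,"rz":-0.079},{"x":8.7,"y":10.9,"z":-0.5,"rx":-0.0,"ry":-0.0,"rz":-0.079},{"x":7.8,"y":11.6,"z":-0.5,"rx":-0.0,"ry":-0.0,"rz":-0.079},{"x":6.9,"y":12.2,"z":-0.5,"rx":-0.0,"ry":-0.0,"rz":-0.079},{"x":5.9,"y":12.7,"z":-0.5,"rx":-0.0,"ry":-0.0,"rz":-0.079},{"x":4.9,"y":13.1,"z":-0.5,"rx":-0.0,"ry":-0.0,"rz":-0.079},{"x":3.8,"y":13.5,"z":-0.5,"rx":-0.0,"ry":-0.0,"rz":-0.079},{"x":2.8,"y":13.7,"z":-0.5,"rx":-0.0,"ry":-0.0,"rz":-0.079},{"x":1.7,"y":13.9,"z":-0.5,"rx":-0.0,"ry":-0.0,"rz":-0.079}]
[{"x":0.6,"y":14.0,"z":-0.5,"rx":-0.0,"ry":-0.0,"rz":-0.079},{"x":-0.5,"y":14.0,"z":-0.5,"rx":-0.0,"ry":-0.0,"rz":-0.079},{"x":-1.6,"y":13.9,"z":-0.5,"rx":-0.0,"ry":-0.0,"rz":-0.079},{"x":-2.7,"y":13.7,"z":-0.5,"rx":-0.0,"ry":-0.0,"rz":-0.079},{"x":-3.8,"y":13.5,"z":-0.5,"rx":-0.0,"ry":-0.0,"rz":-0.079},{"x":-4.9,"y":13.1,"z":-0.5,"rx":-0.0,"ry":-0.0,"rz":-0.079},{"x":-5.9,"y":12.7,"z":-0.5,"rx":-0.0,"ry":-0.0,"rz":-0.079},{"x":-6.9,"y":12.2,"z":-0.5,"rx":-0.0,"ry":-0.0,"rz":-0.079},{"x":-7.8,"y":11.6,"z":-0.5,"rx":-0.0,"ry":-0.0,"rz":-0.079},{"x":-8.7,"y":11.0,"z":-0.5,"rx":-0.0,"ry":-0.0,"rz":-0.079}]
```

Call:
move_arm(plan=[{"x":10.5,"y":9.5,"z":-0.5,"rx":0,"ry":0,"rz":-0.079},{"x":9.5,"y":10,"z":-0.5,"rx":0,"ry":0,"rz":-0.079},{"x":8.5,"y":11,"z":-0.5,"rx":0,"ry":0,"rz":-0.079},{"x":8,"y":11.5,"z":-0.5,"rx":0,"ry":0,"rz":-0.079},{"x":7,"y":12,"z":-0.5,"rx":0,"ry":0,"rz":-0.079},{"x":6,"y":12.5,"z":-0.5,"rx":0,"ry":0,"rz":-0.079},{"x":5,"y":13,"z":-0.5,"rx":0,"ry":0,"rz":-0.079},{"x":4,"y":13.5,"z":-0.5,"rx":0,"ry":0,"rz":-0.079},{"x":3,"y":13.5,"z":-0.5,"rx":0,"ry":0,"rz":-0.079},{"x":1.5,"y":14,"z":-0.5,"rx":0,"ry":0,"rz":-0.079}])

```text
time_s: 7.2
ee_pos: [530.1, 88.2, 173.5]
ee_rot: [-179.9, -0.1, 133.2]
force: [-0.3, -1.0, -1.0]
gripper_width: 9.7
gripper_force: 25.0
```

Call:
move_arm(plan=[{"x":0.5,"y":14,"z":-0.5,"rx":0,"ry":0,"rz":-0.079},{"x":-0.5,"y":14,"z":-0.5,"rx":0,"ry":0,"rz":-0.079},{"x":-1.5,"y":14,"z":-0.5,"rx":0,"ry":0,"rz":-0.079},{"x":-2.5,"y":13.5,"z":-0.5,"rx":0,"ry":0,"rz":-0.079},{"x":-4,"y":13.5,"z":-0.5,"rx":0,"ry":0,"rz":-0.079},{"x":-5,"y":13,"z":-0.5,"rx":0,"ry":0,"rz":-0.079},{"x":-6,"y":12.5,"z":-0.5,"rx":0,"ry":0,"rz":-0.079},{"x":-7,"y":12,"z":-0.5,"rx":0,"ry":0,"rz":-0.079},{"x":-8,"y":11.5,"z":-0.5,"rx":0,"ry":0,"rz":-0.079},{"x":-8.5,"y":11,"z":-0.5,"rx":0,"ry":0,"rz":-0.079}])

```text
time_s: 8.2
ee_pos: [628.8, 186.9, 178.1]
ee_rot: [-179.9, -0.2, 178.4]
force: [-0.6, -0.5, -2.0]
gripper_width: 9.6
gripper_force: 25.0
```

Call:
move_arm(plan=[{"x":0,"y":0,"z":0,"rx":0,"ry":0,"rz":0},{"x":0,"y":0,"z":0,"rx":0,"ry":0,"rz":0}])

```text
time_s: 8.4
ee_pos: [628.2, 186.4, 178.5]
ee_rot: [-179.9, -0.2, 178.2]
force: [-0.7, -0.2, -1.3]
gripper_width: 9.8
gripper_force: 25.0
```

```bash
python3 - <<'E'
from h import *
s=state();print(s["ee_pos"],s["ee_rot"],s["gripper_width"])
f=grab_frame("wrist");save(f,"w3.png")
f=grab_frame("scene");p,_=cloud(f)
print("tray held",rect(box(p,560,700,120,250,125,150)),rect(box(p,560,700,120,250,138,152)))
print("tote",rect(box(p,500,720,60,235,52,70)))
E
```

```text
[628.24978487 186.37971978 178.5392972 ] [-1.79940537e+02 -1.56126952e-01  1.78160287e+02] 9.760304278103051
tray held (array([0., 0.]), array([0., 0.]), 0.0, 0) (array([0., 0.]), array([0., 0.]), 0.0, 0)
tote (array([626.5, 147.2]), array([173.5, 137.8]), 87.9, 391)
```

View pics/w3.png

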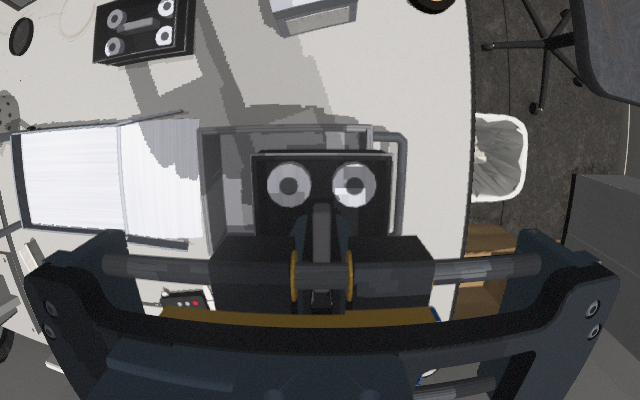

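The held tray is square to the tote and sits between its rear and front walls (tray at columns 252–392, tote 200–405). I'll lower it.

Call:
move_arm(plan=[{"x":0.5,"y":0.5,"z":20,"rx":0,"ry":0,"rz":0},{"x":0,"y":0,"z":20,"rx":0,"ry":0,"rz":0},{"x":0,"y":0,"z":20,"rx":0,"ry":0,"rz":0},{"x":0,"y":0,"z":20,"rx":0,"ry":0,"rz":0},{"x":0,"y":0,"z":16,"rx":0,"ry":0,"rz":0},{"x":0,"y":0,"z":14,"rx":0,"ry":0,"rz":0},{"x":0,"y":0,"z":12,"rx":0,"ry":0,"rz":0},{"x":0,"y":0,"z":10,"rx":0,"ry":0,"rz":0},{"x":0,"y":0,"z":8,"rx":0,"ry":0,"rz":0},{"x":0,"y":0,"z":0,"rx":0,"ry":0,"rz":0}])

```text
time_s: 9.5
ee_pos: [627.9, 187.0, 38.8]
ee_rot: [-180.0, -0.1, 178.2]
force: [0.6, -0.6, -0.6]
gripper_width: 10.3
gripper_force: 25.0
```

Call:
move_arm(plan=[{"x":0,"y":0,"z":8,"rx":0,"ry":0,"rz":0},{"x":0,"y":0,"z":8,"rx":0,"ry":0,"rz":0},{"x":0,"y":0,"z":6,"rx":0,"ry":0,"rz":0},{"x":0,"y":0,"z":3,"rx":0,"ry":0,"rz":0},{"x":0,"y":0,"z":0,"rx":0,"ry":0,"rz":0}])

```text
time_s: 10.0
ee_pos: [628.2, 187.1, 14.3]
ee_rot: [-180.0, -0.1, 178.2]
force: [-0.3, -1.0, -1.1]
gripper_width: 10.0
gripper_force: 25.0
```

Call:
move_arm(plan=[{"x":0,"y":0,"z":1.5,"rx":0,"ry":0,"rz":0},{"x":0,"y":0,"z":0,"rx":0,"ry":0,"rz":0}])

```text
time_s: 10.2
ee_pos: [628.7, 187.3, 13.6]
ee_rot: [180.0, 0.0, 178.2]
force: [-0.7, -0.6, 0.0]
gripper_width: 9.7
gripper_force: 25.0
```

Call:
move_arm(plan=[{"x":0,"y":0,"z":0,"rx":0,"ry":0,"rz":0},{"x":0,"y":0,"z":0,"rx":0,"ry":0,"rz":0},{"x":0,"y":0,"z":0,"rx":0,"ry":0,"rz":0},{"x":0,"y":0,"z":-6,"rx":0,"ry":0,"rz":0},{"x":0,"y":0,"z":-12,"rx":0,"ry":0,"rz":0},{"x":0,"y":0,"z":-20,"rx":0,"ry":0,"rz":0},{"x":0,"y":0,"z":-30,"rx":0,"ry":0,"rz":0},{"x":0,"y":0,"z":-30,"rx":0,"ry":0,"rz":0},{"x":0,"y":0,"z":-30,"rx":0,"ry":0,"rz":0},{"x":0,"y":0,"z":-30,"rx":0,"ry":0,"rz":0}], grip=0.31)

```text
time_s: 11.2
ee_pos: [628.6, 187.2, 174.1]
ee_rot: [180.0, 0.1, 178.2]
force: [1.4, 0.3, -0.0]
gripper_width: 28.3
gripper_force: 0.0
```

```bash
python3 - <<'E'
from h import *
s=state();print(s["ee_pos"],s["ee_rot"],s["gripper_width"])
look()
f=grab_frame("wrist");save(f,"w4.png")
plan(433.2,-12.5,130,87.5,20)
E
```

```text
[628.59830927 187.20021097 174.10307073] [1.79971542e+02 8.87391170e-02 1.78235921e+02] 28.293933008399563
top tote rim (array([628.4, 121.7]), array([137. , 119.4]), -1.59, 285)
top pile (array([433.3, -13.7]), array([113.5,  71.6]), 87.5, 271) (array([431.8, -13.9]), array([105.3,  68.4]), 87.33, 388)
scene tote rim (array([626.3, 146.8]), array([170.8, 136.4]), 88.75, 386)
scene pile (array([431.1, -13.1]), array([115.8,  72.3]), 87.8, 382) (array([429.8, -14.2]), array([114.5,  71. ]), 88.99, 293)
[{"x":9.5,"y":-10.3,"z":2.2,"rx":0.0,"ry":0.0,"rz":0.079},{"x":8.7,"y":-11.0,"z":2.2,"rx":0.0,"ry":0.0,"rz":0.079},{"x":7.8,"y":-11.7,"z":2.2,"rx":0.0,"ry":0.0,"rz":0.079},{"x":6.8,"y":-12.3,"z":2.2,"rx":0.0,"ry":0.0,"rz":0.079},{"x":5.9,"y":-12.8,"z":2.2,"rx":0.0,"ry":0.0,"rz":0.079},{"x":4.8,"y":-13.2,"z":2.2,"rx":0.0,"ry":0.0,"rz":0.079},{"x":3.8,"y":-13.5,"z":2.2,"rx":0.0,"ry":0.0,"rz":0.079},{"x":2.7,"y":-13.8,"z":2.2,"rx":0.0,"ry":0.0,"rz":0.079},{"x":1.6,"y":-13.9,"z":2.2,"rx":0.0,"ry":0.0,"rz":0.079},{"x":0.5,"y":-14.0,"z":2.2,"rx":0.0,"ry":0.0,"rz":0.079}]
[{"x":-0.6,"y":-14.0,"z":2.2,"rx":0.0,"ry":0.0,"rz":0.079},{"x":-1.7,"y":-13.9,"z":2.2,"rx":0.0,"ry":0.0,"rz":0.079},{"x":-2.8,"y":-13.7,"z":2.2,"rx":0.0,"ry":0.0,"rz":0.079},{"x":-3.9,"y":-13.5,"z":2.2,"rx":0.0,"ry":0.0,"rz":0.079},{"x":-5.0,"y":-13.1,"z":2.2,"rx":0.0,"ry":0.0,"rz":0.079},{"x":-6.0,"y":-12.7,"z":2.3,"rx":0.0,"ry":0.0,"rz":0.079},{"x":-7.0,"y":-12.2,"z":2.3,"rx":0.0,"ry":0.0,"rz":0.079},{"x":-7.9,"y":-11.6,"z":2.3,"rx":0.0,"ry":0.0,"rz":0.079},{"x":-8.8,"y":-10.9,"z":2.3,"rx":0.0,"ry":0.0,"rz":0.079},{"x":-9.6,"y":-10.2,"z":2.3,"rx":0.0,"ry":0.0,"rz":0.079}]
```

View pics/w4.png

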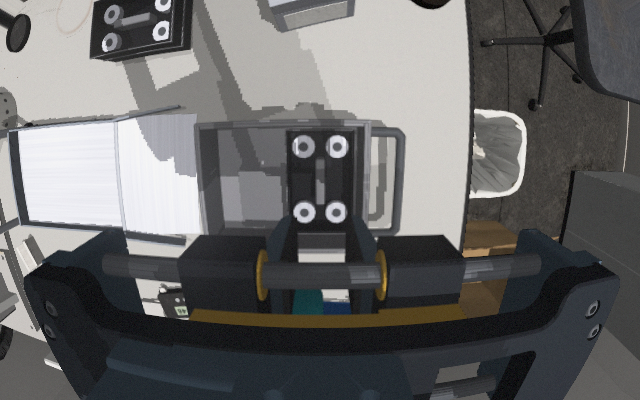

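The first tray lies flat at the rear of the tote (320,180), and the tote and pile haven't moved. Next is the second tray.

Call:
move_arm(plan=[{"x":9.5,"y":-10.5,"z":2,"rx":0,"ry":0,"rz":0.079},{"x":8.5,"y":-11,"z":2,"rx":0,"ry":0,"rz":0.079},{"x":8,"y":-11.5,"z":2,"rx":0,"ry":0,"rz":0.079},{"x":7,"y":-12.5,"z":2,"rx":0,"ry":0,"rz":0.079},{"x":6,"y":-13,"z":2,"rx":0,"ry":0,"rz":0.079},{"x":5,"y":-13,"z":2,"rx":0,"ry":0,"rz":0.079},{"x":4,"y":-13.5,"z":2,"rx":0,"ry":0,"rz":0.079},{"x":2.5,"y":-14,"z":2,"rx":0,"ry":0,"rz":0.079},{"x":1.5,"y":-14,"z":2,"rx":0,"ry":0,"rz":0.079},{"x":0.5,"y":-14,"z":2,"rx":0,"ry":0,"rz":0.079}])

```text
time_s: 12.35
ee_pos: [528.3, 86.3, 150.7]
ee_rot: [-179.9, -0.1, 132.8]
force: [0.2, -0.6, -0.4]
gripper_width: 28.6
gripper_force: 0.0
```

Call:
move_arm(plan=[{"x":-0.5,"y":-14,"z":2,"rx":0,"ry":0,"rz":0.079},{"x":-1.5,"y":-14,"z":2,"rx":0,"ry":0,"rz":0.079},{"x":-3,"y":-13.5,"z":2,"rx":0,"ry":0,"rz":0.079},{"x":-4,"y":-13.5,"z":2,"rx":0,"ry":0,"rz":0.079},{"x":-5,"y":-13,"z":2,"rx":0,"ry":0,"rz":0.079},{"x":-6,"y":-12.5,"z":2,"rx":0,"ry":0,"rz":0.079},{"x":-7,"y":-12,"z":2,"rx":0,"ry":0,"rz":0.079},{"x":-8,"y":-11.5,"z":2,"rx":0,"ry":0,"rz":0.079},{"x":-9,"y":-11,"z":2,"rx":0,"ry":0,"rz":0.079},{"x":-9.5,"y":-10,"z":2,"rx":0,"ry":0,"rz":0.079}])

```text
time_s: 13.35
ee_pos: [430.9, -13.7, 130.8]
ee_rot: [-179.9, -0.0, 87.5]
force: [0.3, -0.4, -0.1]
gripper_width: 28.1
gripper_force: 0.0
```

Call:
move_arm(plan=[{"x":0,"y":0,"z":0,"rx":0,"ry":0,"rz":0},{"x":0,"y":0,"z":0,"rx":0,"ry":0,"rz":0}])

```text
time_s: 13.55
ee_pos: [432.1, -13.3, 131.3]
ee_rot: [-180.0, -0.0, 87.8]
force: [-0.5, -0.5, -0.4]
gripper_width: 28.3
gripper_force: 0.0
```

Call:
move_arm(plan=[{"x":1,"y":1,"z":18,"rx":0,"ry":0,"rz":0},{"x":0,"y":0,"z":18,"rx":0,"ry":0,"rz":0},{"x":0,"y":0,"z":18,"rx":0,"ry":0,"rz":0},{"x":0,"y":0,"z":16,"rx":0,"ry":0,"rz":0},{"x":0,"y":0,"z":12,"rx":0,"ry":0,"rz":0},{"x":0,"y":0,"z":8,"rx":0,"ry":0,"rz":0},{"x":0,"y":0,"z":6,"rx":0,"ry":0,"rz":0},{"x":0,"y":0,"z":0,"rx":0,"ry":0,"rz":0}])

```text
time_s: 14.35
ee_pos: [433.1, -12.2, 35.0]
ee_rot: [-179.9, -0.0, 87.7]
force: [-0.1, 0.8, -0.1]
gripper_width: 28.1
gripper_force: 0.0
```

Call:
move_arm(plan=[{"x":0,"y":0,"z":0,"rx":0,"ry":0,"rz":0},{"x":0,"y":0,"z":0,"rx":0,"ry":0,"rz":0},{"x":0,"y":0,"z":0,"rx":0,"ry":0,"rz":0},{"x":0,"y":0,"z":0,"rx":0,"ry":0,"rz":0},{"x":0,"y":0,"z":0,"rx":0,"ry":0,"rz":0},{"x":0,"y":0,"z":0,"rx":0,"ry":0,"rz":0}], grip=0)

```text
time_s: 14.95
ee_pos: [433.5, -12.4, 35.9]
ee_rot: [179.9, -0.0, 87.7]
force: [-1.0, 0.2, 5.9]
gripper_width: 9.6
gripper_force: 25.0
```

Call:
move_arm(plan=[{"x":0,"y":0,"z":-6,"rx":0,"ry":0,"rz":0},{"x":0,"y":0,"z":-12,"rx":0,"ry":0,"rz":0},{"x":0,"y":0,"z":-18,"rx":0,"ry":0,"rz":0},{"x":0,"y":0,"z":-20,"rx":0,"ry":0,"rz":0},{"x":0,"y":0,"z":-20,"rx":0,"ry":0,"rz":0},{"x":0,"y":0,"z":-20,"rx":0,"ry":0,"rz":0},{"x":0,"y":0,"z":-20,"rx":0,"ry":0,"rz":0},{"x":0,"y":0,"z":-14,"rx":0,"ry":0,"rz":0},{"x":0,"y":0,"z":-8,"rx":0,"ry":0,"rz":0},{"x":0,"y":0,"z":0,"rx":0,"ry":0,"rz":0}])

```text
time_s: 15.95
ee_pos: [433.6, -12.4, 174.2]
ee_rot: [179.9, -0.0, 87.7]
force: [0.7, -0.6, -1.4]
gripper_width: 9.8
gripper_force: 25.0
```

```bash
python3 - <<'E'
from h import *
s=state();print(s["ee_pos"],s["ee_rot"],s["gripper_width"])
look()
plan(627,108.2,178,178.3,20)
E
```

```text
[433.58906103 -12.42835906 174.17816786] [ 1.79894715e+02 -1.55380637e-03  8.77089014e+01] 9.803646835665296
top tote rim (array([629.9, 148.2]), array([173.1, 138.2]), 87.87, 532)
top pile (array([0., 0.]), array([0., 0.]), 0.0, 0) (array([401.8, -12.1]), array([111.4,   9.1]), 88.63, 15)
scene tote rim (array([626.1, 147.4]), array([171.4, 136.7]), 88.61, 290)
scene pile (array([0., 0.]), array([0., 0.]), 0.0, 0) (array([431.1, -13.4]), array([115.5,  73.2]), 87.28, 316)
[{"x":6.4,"y":9.5,"z":-0.3,"rx":-0.0,"ry":-0.0,"rz":-0.079},{"x":5.6,"y":9.9,"z":-0.3,"rx":-0.0,"ry":-0.0,"rz":-0.079},{"x":4.8,"y":10.4,"z":-0.3,"rx":-0.0,"ry":-0.0,"rz":-0.079},{"x":4.0,"y":10.7,"z":-0.3,"rx":-0.0,"ry":-0.0,"rz":-0.079},{"x":3.2,"y":11.0,"z":-0.3,"rx":-0.0,"ry":-0.0,"rz":-0.079},{"x":2.3,"y":11.2,"z":-0.3,"rx":-0.0,"ry":-0.0,"rz":-0.079},{"x":1.4,"y":11.4,"z":-0.3,"rx":-0.0,"ry":-0.0,"rz":-0.079},{"x":0.5,"y":11.4,"z":-0.3,"rx":-0.0,"ry":-0.0,"rz":-0.079},{"x":-0.4,"y":11.4,"z":-0.3,"rx":-0.0,"ry":-0.0,"rz":-0.079},{"x":-1.3,"y":11.4,"z":-0.3,"rx":-0.0,"ry":-0.0,"rz":-0.079}]
[{"x":-2.2,"y":11.2,"z":-0.3,"rx":-0.0,"ry":-0.0,"rz":-0.079},{"x":-3.1,"y":11.0,"z":-0.3,"rx":-0.0,"ry":-0.0,"rz":-0.079},{"x":-4.0,"y":10.7,"z":-0.3,"rx":-0.0,"ry":-0.0,"rz":-0.079},{"x":-4.8,"y":10.4,"z":-0.3,"rx":-0.0,"ry":-0.0,"rz":-0.079},{"x":-5.6,"y":10.0,"z":-0.3,"rx":-0.0,"ry":-0.0,"rz":-0.079},{"x":-6.4,"y":9.5,"z":-0.3,"rx":-0.0,"ry":-0.0,"rz":-0.079},{"x":-7.1,"y":9.0,"z":-0.3,"rx":-0.0,"ry":-0.0,"rz":-0.079},{"x":-7.8,"y":8.4,"z":-0.3,"rx":-0.0,"ry":-0.0,"rz":-0.079},{"x":-8.4,"y":7.7,"z":-0.3,"rx":-0.0,"ry":-0.0,"rz":-0.079},{"x":-9.0,"y":7.0,"z":-0.3,"rx":-0.0,"ry":-0.0,"rz":-0.079}]
```

Call:
move_arm(plan=[{"x":6.5,"y":9.5,"z":0,"rx":0,"ry":0,"rz":-0.079},{"x":5.5,"y":10,"z":0,"rx":0,"ry":0,"rz":-0.079},{"x":5,"y":10.5,"z":0,"rx":0,"ry":0,"rz":-0.079},{"x":4,"y":10.5,"z":0,"rx":0,"ry":0,"rz":-0.079},{"x":3,"y":11,"z":0,"rx":0,"ry":0,"rz":-0.079},{"x":2.5,"y":11,"z":0,"rx":0,"ry":0,"rz":-0.079},{"x":1.5,"y":11.5,"z":0,"rx":0,"ry":0,"rz":-0.079},{"x":0.5,"y":11.5,"z":0,"rx":0,"ry":0,"rz":-0.079},{"x":-0.5,"y":11.5,"z":0,"rx":0,"ry":0,"rz":-0.079},{"x":-1.5,"y":11.5,"z":0,"rx":0,"ry":0,"rz":-0.079}])

```text
time_s: 17.05
ee_pos: [530.2, 48.3, 172.0]
ee_rot: [-179.9, -0.1, 133.2]
force: [0.6, -0.7, -0.5]
gripper_width: 10.1
gripper_force: 25.0
```

Call:
move_arm(plan=[{"x":-2,"y":11,"z":0,"rx":0,"ry":0,"rz":-0.079},{"x":-3,"y":11,"z":0,"rx":0,"ry":0,"rz":-0.079},{"x":-4,"y":10.5,"z":0,"rx":0,"ry":0,"rz":-0.079},{"x":-5,"y":10.5,"z":0,"rx":0,"ry":0,"rz":-0.079},{"x":-5.5,"y":10,"z":0,"rx":0,"ry":0,"rz":-0.079},{"x":-6.5,"y":9.5,"z":0,"rx":0,"ry":0,"rz":-0.079},{"x":-7,"y":9,"z":0,"rx":0,"ry":0,"rz":-0.079},{"x":-8,"y":8.5,"z":0,"rx":0,"ry":0,"rz":-0.079},{"x":-8.5,"y":7.5,"z":0,"rx":0,"ry":0,"rz":-0.079},{"x":-9,"y":7,"z":0,"rx":0,"ry":0,"rz":-0.079}])

```text
time_s: 18.05
ee_pos: [627.5, 108.1, 171.7]
ee_rot: [-180.0, -0.2, 178.4]
force: [-0.6, 0.5, 0.0]
gripper_width: 9.6
gripper_force: 25.0
```

Call:
move_arm(plan=[{"x":0,"y":0,"z":0,"rx":0,"ry":0,"rz":0},{"x":0,"y":0,"z":0,"rx":0,"ry":0,"rz":0}])

```text
time_s: 18.25
ee_pos: [627.0, 107.8, 172.1]
ee_rot: [-180.0, -0.2, 178.2]
force: [-0.4, -0.4, -0.6]
gripper_width: 9.9
gripper_force: 25.0
```

```bash
python3 - <<'E'
from h import *
s=state();print(s["ee_pos"],s["ee_rot"],s["gripper_width"])
f=grab_frame("scene");p,_=cloud(f)
print("tote",rect(box(p,500,720,60,235,52,70)))
E
```

```text
[626.99720063 107.82168318 172.10350959] [-1.79965199e+02 -1.58628952e-01  1.78154816e+02] 9.861287634030596
tote (array([626.6, 146.9]), array([173. , 138.7]), 88.27, 391)
```

Call:
move_arm(plan=[{"x":0,"y":0,"z":20,"rx":0,"ry":0,"rz":0},{"x":0,"y":0,"z":20,"rx":0,"ry":0,"rz":0},{"x":0,"y":0,"z":20,"rx":0,"ry":0,"rz":0},{"x":0,"y":0,"z":18,"rx":0,"ry":0,"rz":0},{"x":0,"y":0,"z":16,"rx":0,"ry":0,"rz":0},{"x":0,"y":0,"z":14,"rx":0,"ry":0,"rz":0},{"x":0,"y":0,"z":12,"rx":0,"ry":0,"rz":0},{"x":0,"y":0,"z":10,"rx":0,"ry":0,"rz":0},{"x":0,"y":0,"z":4,"rx":0,"ry":0,"rz":0},{"x":0,"y":0,"z":0,"rx":0,"ry":0,"rz":0}])

```text
time_s: 19.3
ee_pos: [627.6, 108.0, 39.0]
ee_rot: [-180.0, -0.0, 178.2]
force: [-0.4, 0.6, -1.4]
gripper_width: 9.7
gripper_force: 25.0
```

Call:
move_arm(plan=[{"x":0,"y":0,"z":8,"rx":0,"ry":0,"rz":0},{"x":0,"y":0,"z":8,"rx":0,"ry":0,"rz":0},{"x":0,"y":0,"z":5,"rx":0,"ry":0,"rz":0},{"x":0,"y":0,"z":3,"rx":0,"ry":0,"rz":0},{"x":0,"y":0,"z":0,"rx":0,"ry":0,"rz":0}])

```text
time_s: 19.8
ee_pos: [627.5, 108.0, 14.8]
ee_rot: [-180.0, -0.1, 178.2]
force: [-0.0, 0.9, -0.3]
gripper_width: 10.1
gripper_force: 25.0
```

Call:
move_arm(plan=[{"x":0,"y":0,"z":0,"rx":0,"ry":0,"rz":0},{"x":0,"y":0,"z":0,"rx":0,"ry":0,"rz":0},{"x":0,"y":0,"z":0,"rx":0,"ry":0,"rz":0},{"x":0,"y":0,"z":-6,"rx":0,"ry":0,"rz":0},{"x":0,"y":0,"z":-12,"rx":0,"ry":0,"rz":0},{"x":0,"y":0,"z":-20,"rx":0,"ry":0,"rz":0},{"x":0,"y":0,"z":-30,"rx":0,"ry":0,"rz":0},{"x":0,"y":0,"z":-30,"rx":0,"ry":0,"rz":0},{"x":0,"y":0,"z":-30,"rx":0,"ry":0,"rz":0},{"x":0,"y":0,"z":-30,"rx":0,"ry":0,"rz":0}], grip=0.31)

```text
time_s: 20.8
ee_pos: [627.8, 108.0, 176.1]
ee_rot: [180.0, 0.1, 178.2]
force: [1.5, -0.2, 0.7]
gripper_width: 28.6
gripper_force: 0.0
```

```bash
python3 - <<'E'
from h import *
s=state();print(s["ee_pos"],s["ee_rot"],s["gripper_width"])
look()
f=grab_frame("wrist");save(f,"w5.png")
plan(433.2,-12.5,110,87.5,20)
E
```

```text
[627.83303667 108.03394493 176.14519797] [1.79976976e+02 9.62378106e-02 1.78237619e+02] 28.608323489108052
top tote rim (array([666.3, 128.4]), array([175.4,  41.8]), 59.55, 58)
top pile (array([0., 0.]), array([0., 0.]), 0.0, 0) (array([433.5, -13.7]), array([113.7,  71.7]), 87.63, 236)
scene tote rim (array([626. , 146.4]), array([174.3, 139.1]), 88.41, 389)
scene pile (array([0., 0.]), array([0., 0.]), 0.0, 0) (array([431.3, -12.3]), array([118.5,  72.7]), 87.17, 313)
[{"x":9.6,"y":-6.3,"z":3.3,"rx":0.0,"ry":0.0,"rz":0.079},{"x":9.1,"y":-7.1,"z":3.3,"rx":0.0,"ry":0.0,"rz":0.079},{"x":8.5,"y":-7.8,"z":3.3,"rx":0.0,"ry":0.0,"rz":0.079},{"x":7.9,"y":-8.4,"z":3.3,"rx":0.0,"ry":0.0,"rz":0.079},{"x":7.2,"y":-9.0,"z":3.3,"rx":0.0,"ry":0.0,"rz":0.079},{"x":6.4,"y":-9.6,"z":3.3,"rx":0.0,"ry":0.0,"rz":0.079},{"x":5.7,"y":-10.0,"z":3.3,"rx":0.0,"ry":0.0,"rz":0.079},{"x":4.9,"y":-10.5,"z":3.3,"rx":0.0,"ry":0.0,"rz":0.079},{"x":4.0,"y":-10.8,"z":3.3,"rx":0.0,"ry":0.0,"rz":0.079},{"x":3.1,"y":-11.1,"z":3.3,"rx":0.0,"ry":0.0,"rz":0.079}]
[{"x":2.3,"y":-11.3,"z":3.3,"rx":0.0,"ry":0.0,"rz":0.079},{"x":1.4,"y":-11.4,"z":3.3,"rx":0.0,"ry":0.0,"rz":0.079},{"x":0.4,"y":-11.5,"z":3.3,"rx":0.0,"ry":0.0,"rz":0.079},{"x":-0.5,"y":-11.5,"z":3.3,"rx":0.0,"ry":0.0,"rz":0.079},{"x":-1.4,"y":-11.4,"z":3.3,"rx":0.0,"ry":0.0,"rz":0.079},{"x":-2.3,"y":-11.3,"z":3.3,"rx":0.0,"ry":0.0,"rz":0.079},{"x":-3.2,"y":-11.1,"z":3.4,"rx":0.0,"ry":0.0,"rz":0.079},{"x":-4.0,"y":-10.8,"z":3.4,"rx":0.0,"ry":0.0,"rz":0.079},{"x":-4.9,"y":-10.4,"z":3.4,"rx":0.0,"ry":0.0,"rz":0.079},{"x":-5.7,"y":-10.0,"z":3.4,"rx":0.0,"ry":0.0,"rz":0.079}]
```

View pics/w5.png

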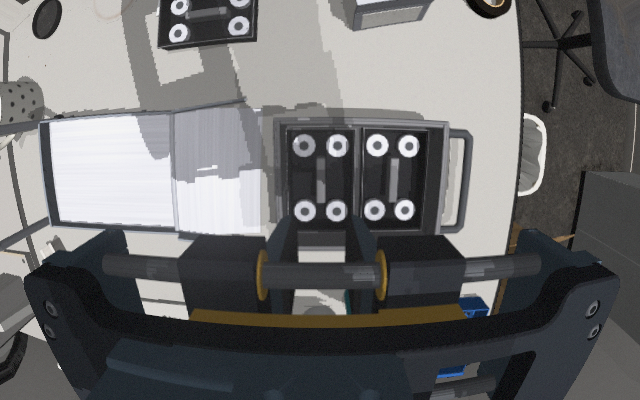

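Both trays sit flat side by side in the tote (320,180 and 392,175). Now the last one.

Call:
move_arm(plan=[{"x":9.5,"y":-6.5,"z":3,"rx":0,"ry":0,"rz":0.079},{"x":9,"y":-7,"z":3,"rx":0,"ry":0,"rz":0.079},{"x":8.5,"y":-8,"z":3,"rx":0,"ry":0,"rz":0.079},{"x":8,"y":-8.5,"z":3,"rx":0,"ry":0,"rz":0.079},{"x":7,"y":-9,"z":3,"rx":0,"ry":0,"rz":0.079},{"x":6.5,"y":-9.5,"z":3,"rx":0,"ry":0,"rz":0.079},{"x":5.5,"y":-10,"z":3,"rx":0,"ry":0,"rz":0.079},{"x":5,"y":-10.5,"z":3,"rx":0,"ry":0,"rz":0.079},{"x":4,"y":-11,"z":3,"rx":0,"ry":0,"rz":0.079},{"x":3,"y":-11,"z":3,"rx":0,"ry":0,"rz":0.079}])

```text
time_s: 21.95
ee_pos: [528.7, 46.7, 142.6]
ee_rot: [-179.9, -0.1, 132.8]
force: [0.1, -0.3, -0.3]
gripper_width: 28.1
gripper_force: 0.0
```

Call:
move_arm(plan=[{"x":2.5,"y":-11.5,"z":3,"rx":0,"ry":0,"rz":0.079},{"x":1.5,"y":-11.5,"z":3,"rx":0,"ry":0,"rz":0.079},{"x":0.5,"y":-11.5,"z":3,"rx":0,"ry":0,"rz":0.079},{"x":-0.5,"y":-11.5,"z":3,"rx":0,"ry":0,"rz":0.079},{"x":-1.5,"y":-11.5,"z":3,"rx":0,"ry":0,"rz":0.079},{"x":-2.5,"y":-11.5,"z":3,"rx":0,"ry":0,"rz":0.079},{"x":-3,"y":-11,"z":3,"rx":0,"ry":0,"rz":0.079},{"x":-4,"y":-11,"z":3,"rx":0,"ry":0,"rz":0.079},{"x":-5,"y":-10.5,"z":3,"rx":0,"ry":0,"rz":0.079},{"x":-5.5,"y":-10,"z":3,"rx":0,"ry":0,"rz":0.079}])

```text
time_s: 22.95
ee_pos: [429.9, -13.8, 112.8]
ee_rot: [-179.9, -0.0, 87.5]
force: [-0.9, -0.5, 1.1]
gripper_width: 28.7
gripper_force: 0.0
```

Call:
move_arm(plan=[{"x":0,"y":0,"z":0,"rx":0,"ry":0,"rz":0},{"x":0,"y":0,"z":0,"rx":0,"ry":0,"rz":0}])

```text
time_s: 23.15
ee_pos: [431.1, -13.6, 113.3]
ee_rot: [-180.0, -0.0, 87.8]
force: [0.5, 0.2, -1.0]
gripper_width: 28.2
gripper_force: 0.0
```

Down 105 mm, +1 in x and +2 in y.

Call:
move_arm(plan=[{"x":1,"y":2,"z":20,"rx":0,"ry":0,"rz":0},{"x":0,"y":0,"z":20,"rx":0,"ry":0,"rz":0},{"x":0,"y":0,"z":20,"rx":0,"ry":0,"rz":0},{"x":0,"y":0,"z":17,"rx":0,"ry":0,"rz":0},{"x":0,"y":0,"z":12,"rx":0,"ry":0,"rz":0},{"x":0,"y":0,"z":9,"rx":0,"ry":0,"rz":0},{"x":0,"y":0,"z":6,"rx":0,"ry":0,"rz":0},{"x":0,"y":0,"z":0,"rx":0,"ry":0,"rz":0}])

```text
time_s: 23.95
ee_pos: [433.2, -12.6, 9.0]
ee_rot: [-179.9, -0.0, 87.7]
force: [0.3, 0.6, 0.7]
gripper_width: 28.3
gripper_force: 0.0
```

Call:
move_arm(plan=[{"x":0,"y":0,"z":0,"rx":0,"ry":0,"rz":0},{"x":0,"y":0,"z":0,"rx":0,"ry":0,"rz":0},{"x":0,"y":0,"z":0,"rx":0,"ry":0,"rz":0},{"x":0,"y":0,"z":0,"rx":0,"ry":0,"rz":0},{"x":0,"y":0,"z":0,"rx":0,"ry":0,"rz":0},{"x":0,"y":0,"z":0,"rx":0,"ry":0,"rz":0}], grip=0)

```text
time_s: 24.55
ee_pos: [433.6, -12.7, 9.9]
ee_rot: [179.9, -0.0, 87.7]
force: [-1.2, 0.4, 5.9]
gripper_width: 10.0
gripper_force: 25.0
```

Call:
move_arm(plan=[{"x":0,"y":0,"z":-6,"rx":0,"ry":0,"rz":0},{"x":0,"y":0,"z":-14,"rx":0,"ry":0,"rz":0},{"x":0,"y":0,"z":-20,"rx":0,"ry":0,"rz":0},{"x":0,"y":0,"z":-24,"rx":0,"ry":0,"rz":0},{"x":0,"y":0,"z":-24,"rx":0,"ry":0,"rz":0},{"x":0,"y":0,"z":-24,"rx":0,"ry":0,"rz":0},{"x":0,"y":0,"z":-24,"rx":0,"ry":0,"rz":0},{"x":0,"y":0,"z":-20,"rx":0,"ry":0,"rz":0},{"x":0,"y":0,"z":-8,"rx":0,"ry":0,"rz":0},{"x":0,"y":0,"z":0,"rx":0,"ry":0,"rz":0}])

```text
time_s: 25.55
ee_pos: [433.6, -12.7, 174.2]
ee_rot: [179.9, -0.0, 87.7]
force: [0.4, -0.4, -1.0]
gripper_width: 10.1
gripper_force: 25.0
```

```bash
python3 - <<'E'
from h import *
s=state();print(s["ee_pos"],s["ee_rot"],s["gripper_width"])
look()
plan(628,187.2,178,178.3,20)
E
```

```text
[433.61985768 -12.72265083 174.17391626] [ 1.79879791e+02 -2.53667229e-03  8.77095679e+01] 10.096280751431419
top tote rim (array([629.2, 147.7]), array([172.1, 136.3]), 88.45, 530)
top pile (array([0., 0.]), array([0., 0.]), 0.0, 0) (array([0., 0.]), array([0., 0.]), 0.0, 0)
scene tote rim (array([627.3, 147.9]), array([175.5, 137. ]), 88.18, 282)
scene pile (array([0., 0.]), array([0., 0.]), 0.0, 0) (array([0., 0.]), array([0., 0.]), 0.0, 0)
[{"x":10.4,"y":9.4,"z":-0.3,"rx":-0.0,"ry":-0.0,"rz":-0.079},{"x":9.6,"y":10.2,"z":-0.3,"rx":-0.0,"ry":-0.0,"rz":-0.079},{"x":8.8,"y":10.9,"z":-0.3,"rx":-0.0,"ry":-0.0,"rz":-0.079},{"x":7.9,"y":11.5,"z":-0.3,"rx":-0.0,"ry":-0.0,"rz":-0.079},{"x":6.9,"y":12.1,"z":-0.3,"rx":-0.0,"ry":-0.0,"rz":-0.079},{"x":6.0,"y":12.6,"z":-0.3,"rx":-0.0,"ry":-0.0,"rz":-0.079},{"x":5.0,"y":13.1,"z":-0.3,"rx":-0.0,"ry":-0.0,"rz":-0.079},{"x":3.9,"y":13.4,"z":-0.3,"rx":-0.0,"ry":-0.0,"rz":-0.079},{"x":2.8,"y":13.7,"z":-0.3,"rx":-0.0,"ry":-0.0,"rz":-0.079},{"x":1.7,"y":13.9,"z":-0.3,"rx":-0.0,"ry":-0.0,"rz":-0.079}]
[{"x":0.6,"y":14.0,"z":-0.3,"rx":-0.0,"ry":-0.0,"rz":-0.079},{"x":-0.5,"y":14.0,"z":-0.3,"rx":-0.0,"ry":-0.0,"rz":-0.079},{"x":-1.6,"y":13.9,"z":-0.3,"rx":-0.0,"ry":-0.0,"rz":-0.079},{"x":-2.7,"y":13.7,"z":-0.3,"rx":-0.0,"ry":-0.0,"rz":-0.079},{"x":-3.7,"y":13.5,"z":-0.3,"rx":-0.0,"ry":-0.0,"rz":-0.079},{"x":-4.8,"y":13.1,"z":-0.3,"rx":-0.0,"ry":-0.0,"rz":-0.079},{"x":-5.8,"y":12.7,"z":-0.3,"rx":-0.0,"ry":-0.0,"rz":-0.079},{"x":-6.8,"y":12.2,"z":-0.3,"rx":-0.0,"ry":-0.0,"rz":-0.079},{"x":-7.7,"y":11.6,"z":-0.3,"rx":-0.0,"ry":-0.0,"rz":-0.079},{"x":-8.6,"y":11.0,"z":-0.3,"rx":-0.0,"ry":-0.0,"rz":-0.079}]
```

Call:
move_arm(plan=[{"x":10.5,"y":9.5,"z":-0.5,"rx":0,"ry":0,"rz":-0.079},{"x":9.5,"y":10,"z":-0.5,"rx":0,"ry":0,"rz":-0.079},{"x":8.5,"y":11,"z":-0.5,"rx":0,"ry":0,"rz":-0.079},{"x":8,"y":11.5,"z":-0.5,"rx":0,"ry":0,"rz":-0.079},{"x":7,"y":12,"z":-0.5,"rx":0,"ry":0,"rz":-0.079},{"x":6,"y":12.5,"z":-0.5,"rx":0,"ry":0,"rz":-0.079},{"x":5,"y":13,"z":-0.5,"rx":0,"ry":0,"rz":-0.079},{"x":4,"y":13.5,"z":-0.5,"rx":0,"ry":0,"rz":-0.079},{"x":3,"y":13.5,"z":-0.5,"rx":0,"ry":0,"rz":-0.079},{"x":1.5,"y":14,"z":-0.5,"rx":0,"ry":0,"rz":-0.079}])

```text
time_s: 26.65
ee_pos: [530.2, 87.5, 176.6]
ee_rot: [-179.8, -0.1, 133.2]
force: [0.5, 0.4, -0.6]
gripper_width: 9.9
gripper_force: 25.0
```

Call:
move_arm(plan=[{"x":0.5,"y":14,"z":-0.5,"rx":0,"ry":0,"rz":-0.079},{"x":-0.5,"y":14,"z":-0.5,"rx":0,"ry":0,"rz":-0.079},{"x":-1.5,"y":14,"z":-0.5,"rx":0,"ry":0,"rz":-0.079},{"x":-2.5,"y":13.5,"z":-0.5,"rx":0,"ry":0,"rz":-0.079},{"x":-4,"y":13.5,"z":-0.5,"rx":0,"ry":0,"rz":-0.079},{"x":-5,"y":13,"z":-0.5,"rx":0,"ry":0,"rz":-0.079},{"x":-6,"y":12.5,"z":-0.5,"rx":0,"ry":0,"rz":-0.079},{"x":-7,"y":12,"z":-0.5,"rx":0,"ry":0,"rz":-0.079},{"x":-8,"y":11.5,"z":-0.5,"rx":0,"ry":0,"rz":-0.079},{"x":-8.5,"y":11,"z":-0.5,"rx":0,"ry":0,"rz":-0.079}])

```text
time_s: 27.65
ee_pos: [628.8, 186.1, 181.2]
ee_rot: [-179.9, -0.2, 178.4]
force: [0.2, -0.9, -0.2]
gripper_width: 9.9
gripper_force: 25.0
```

Call:
move_arm(plan=[{"x":0,"y":0,"z":0,"rx":0,"ry":0,"rz":0},{"x":0,"y":0,"z":0,"rx":0,"ry":0,"rz":0}])

```text
time_s: 27.85
ee_pos: [628.3, 185.6, 181.7]
ee_rot: [-179.9, -0.2, 178.2]
force: [-0.2, -0.5, -1.9]
gripper_width: 10.0
gripper_force: 25.0
```

```bash
python3 - <<'E'
from h import *
s=state();print(s["ee_pos"],s["ee_rot"],s["gripper_width"])
f=grab_frame("scene");p,_=cloud(f)
print("tote",rect(box(p,500,720,60,235,52,70)))
E
```

```text
[628.3256681  185.56869626 181.73056996] [-179.93066965   -0.18332414  178.15856737] 10.005479088869754
tote (array([626.9, 148.1]), array([173.2, 137.4]), 88.08, 383)
```

Call:
move_arm(plan=[{"x":0,"y":1.5,"z":20,"rx":0,"ry":0,"rz":0},{"x":0,"y":0,"z":20,"rx":0,"ry":0,"rz":0},{"x":0,"y":0,"z":20,"rx":0,"ry":0,"rz":0},{"x":0,"y":0,"z":18,"rx":0,"ry":0,"rz":0},{"x":0,"y":0,"z":16,"rx":0,"ry":0,"rz":0},{"x":0,"y":0,"z":14,"rx":0,"ry":0,"rz":0},{"x":0,"y":0,"z":11,"rx":0,"ry":0,"rz":0},{"x":0,"y":0,"z":9,"rx":0,"ry":0,"rz":0},{"x":0,"y":0,"z":6,"rx":0,"ry":0,"rz":0},{"x":0,"y":0,"z":0,"rx":0,"ry":0,"rz":0}])

```text
time_s: 28.9
ee_pos: [628.9, 187.3, 48.7]
ee_rot: [-180.0, -0.1, 178.2]
force: [0.1, -0.7, -0.7]
gripper_width: 9.8
gripper_force: 25.0
```

Call:
move_arm(plan=[{"x":0,"y":0,"z":3,"rx":0,"ry":0,"rz":0},{"x":0,"y":0,"z":1,"rx":0,"ry":0,"rz":0},{"x":0,"y":0,"z":1,"rx":0,"ry":0,"rz":0},{"x":0,"y":0,"z":0,"rx":0,"ry":0,"rz":0}])

```text
time_s: 29.3
ee_pos: [629.3, 187.5, 44.6]
ee_rot: [180.0, 0.0, 178.2]
force: [-0.1, -0.6, -1.5]
gripper_width: 9.7
gripper_force: 25.0
```

Call:
move_arm(plan=[{"x":0,"y":0,"z":2,"rx":0,"ry":0,"rz":0},{"x":0,"y":0,"z":2,"rx":0,"ry":0,"rz":0},{"x":0,"y":0,"z":0,"rx":0,"ry":0,"rz":0}])

```text
time_s: 29.6
ee_pos: [629.5, 187.5, 41.0]
ee_rot: [180.0, 0.0, 178.2]
force: [-0.5, -0.4, 2.6]
gripper_width: 9.6
gripper_force: 25.0
```

Call:
move_arm(plan=[{"x":0,"y":0,"z":0,"rx":0,"ry":0,"rz":0},{"x":0,"y":0,"z":0,"rx":0,"ry":0,"rz":0},{"x":0,"y":0,"z":0,"rx":0,"ry":0,"rz":0},{"x":0,"y":0,"z":-6,"rx":0,"ry":0,"rz":0},{"x":0,"y":0,"z":-12,"rx":0,"ry":0,"rz":0},{"x":0,"y":0,"z":-20,"rx":0,"ry":0,"rz":0},{"x":0,"y":0,"z":-30,"rx":0,"ry":0,"rz":0},{"x":0,"y":0,"z":-30,"rx":0,"ry":0,"rz":0},{"x":0,"y":0,"z":-30,"rx":0,"ry":0,"rz":0},{"x":0,"y":0,"z":0,"rx":0,"ry":0,"rz":0}], grip=0.31)

```text
time_s: 30.6
ee_pos: [632.1, 188.2, 175.0]
ee_rot: [179.8, 0.6, 178.2]
force: [-0.1, -0.6, 0.2]
gripper_width: 28.1
gripper_force: 0.0
```

```bash
python3 - <<'E'
from h import *
s=state();print(s["ee_pos"],s["ee_rot"],s["gripper_width"],s["qpos"])
for c in("top","scene"):
    f=grab_frame(c); p,_=cloud(f)
    print(c,"tote rim",rect(box(p,500,720,60,235,54,70)))
    h=box(p,560,700,255,285,25,60); print("handle",np.median(h,0),len(h), rect(h) if len(h)>5 else '')
    t=box(p,570,690,70,225,10,75); print(np.percentile(t[:,2],[50,90,98]))
    f2=box(p,600,660,150,222,44,75); print("tray tops rear z",np.percentile(f2[:,2],[10,50,90,99]))
f=grab_frame("wrist");save(f,"w6.png")
E
```

```text
[632.10557707 188.21206792 174.95709555] [179.8002696    0.6210652  178.23580172] 28.147171226678367 [ 1.55792156e+01  2.69819976e+01  8.16468498e+01  5.84338108e-03
  7.07187860e+01 -7.26595667e+01]
top tote rim (array([628.4, 123.1]), array([137.2, 123. ]), -2.24, 341)
handle [nan nan nan] 0 
[30.21440974 48.92395041 60.96132731]
tray tops rear z [45.23414402 58.17260149 61.67548364 62.88740606]
scene tote rim (array([626.4, 148. ]), array([173.7, 138.2]), 88.75, 503)
handle [617.10494333 268.63796504  38.47412384] 37 (array([626.8, 269.4]), array([114.8,  17.4]), 5.68, 37)
[44.54637619 58.05997081 60.50622331]
tray tops rear z [45.58759006 52.2240132  57.93479719 60.99431452]
  return _methods._mean(a, axis=axis, dtype=dtype,
  ret = um.true_divide(
```

View pics/w6.png

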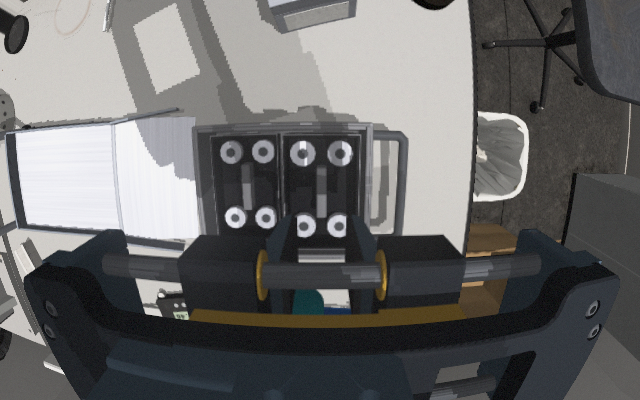

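All three trays lie flat in the tote, two in front view (248,185) and (320,185), with the third on the rear stack and its top below the rim. Next I work out the handle's path for the push.

```bash
python3 - <<'E'
from h import *
t8=np.tan(np.radians(8))
xs=np.arange(-400,192,1.0)
z=np.where(xs<-100,0,np.where(xs<=0,31.5*(xs+100)/100,20+t8*xs))
print("clear handle path, stand x of bar : bar z, tilt, heel x,z")
a_prev=0
for xb in range(-335,-20,10):
    # iterate tilt
    a=a_prev
    for _ in range(60):
        # heel from bar x: bar at (-38,36) rel heel
        xh=xb+38*np.cos(a)+36*np.sin(a)
        L=166*np.cos(a); m=(xs>=xh)&(xs<=xh+L); X=np.r_[xs[m]];Z=z[m]
        cg=xh+75*np.cos(a)-25*np.sin(a)
        h=[]
        for q in zip(X,Z):
            while len(h)>1 and (h[-1][0]-h[-2][0])*(q[1]-h[-2][1])-(h[-1][1]-h[-2][1])*(q[0]-h[-2][0])>=0: h.pop()
            h.append(q)
        for p,q in zip(h,h[1:]):
            if p[0]<=cg<=q[0]: break
        s=(q[1]-p[1])/(q[0]-p[0]); a=.7*a+.3*np.arctan(s); zh=p[1]+s*(xh-p[0])
    a_prev=a
    print(xb, round(zh-38*np.sin(a)+36*np.cos(a),1), round(np.degrees(a),1), round(xh), round(zh,1), "ramp z under fingers", round(max(0,31.5*(xb+22+100)/100),1))
plan(631.5,269,130,178.4,5)
# side guides from scene top cloud
f=dict(np.load("top0.npz")); p,_=cloud(f); o=np.array([610.4,-61.9]); th=np.radians(-95.1); ex=np.array([np.cos(th),np.sin(th)]); ey=np.array([-ex[1],ex[0]])
q=(p[:,:2]-o)@np.c_[ex,ey]
d=p[:,2]-(20+t8*q[:,0]); g=(q[:,0]>40)&(q[:,0]<170)&(abs(q[:,1])<90)&(d>8)&(d<25)
print("guide y",np.median(q[g&(q[:,1]>0),1]),np.median(q[g&(q[:,1]<0),1]), g.sum())
E
```

```text
clear handle path, stand x of bar : bar z, tilt, heel x,z
-335 36.0 0.0 -297 0.0 ramp z under fingers 0
-325 36.0 0.0 -287 0.0 ramp z under fingers 0
-315 36.0 0.0 -277 0.0 ramp z under fingers 0
-305 36.0 0.0 -267 0.0 ramp z under fingers 0
-295 35.3 1.0 -256 -0.0 ramp z under fingers 0
-285 34.5 2.2 -246 -0.0 ramp z under fingers 0
-275 33.8 3.3 -235 -0.0 ramp z under fingers 0
-265 32.9 4.5 -224 -0.0 ramp z under fingers 0
-255 32.1 5.6 -214 -0.1 ramp z under fingers 0
-245 31.3 6.7 -203 -0.0 ramp z under fingers 0
-235 30.4 7.9 -192 -0.1 ramp z under fingers 0
-225 29.5 9.0 -182 -0.1 ramp z under fingers 0
-215 28.7 10.1 -171 -0.1 ramp z under fingers 0
-205 27.8 11.1 -161 -0.1 ramp z under fingers 0
-195 27.3 11.9 -150 -0.1 ramp z under fingers 0
-185 26.8 12.7 -140 -0.0 ramp z under fingers 0
-175 25.8 13.7 -130 -0.1 ramp z under fingers 0
-165 25.1 14.8 -119 -0.0 ramp z under fingers 0
-155 23.8 16.3 -108 -0.1 ramp z under fingers 0
-145 23.6 17.5 -98 0.6 ramp z under fingers 0
-135 26.7 17.5 -88 3.8 ramp z under fingers 0
-125 29.9 17.5 -78 6.9 ramp z under fingers 0
-115 33.0 17.5 -68 10.1 ramp z under fingers 2.2
-105 65.0 1.4 -66 29.9 ramp z under fingers 5.4
-95 64.1 2.1 -56 29.5 ramp z under fingers 8.5
-85 63.7 2.6 -45 29.5 ramp z under fingers 11.7
-75 63.6 3.0 -35 29.7 ramp z under fingers 14.8
-65 63.8 3.3 -25 30.0 ramp z under fingers 18.0
-55 64.1 3.7 -15 30.6 ramp z under fingers 21.1
-45 64.5 3.9 -5 31.2 ramp z under fingers 24.3
-35 51.4 8.0 8 21.1 ramp z under fingers 27.4
-25 52.8 8.0 18 22.5 ramp z under fingers 30.6
[{"x":-0.0,"y":16.3,"z":7.7,"rx":0.0,"ry":-0.0,"rz":-0.001},{"x":-0.0,"y":16.3,"z":7.7,"rx":0.0,"ry":-0.0,"rz":-0.001},{"x":-0.0,"y":16.3,"z":7.7,"rx":0.0,"ry":-0.0,"rz":-0.001},{"x":-0.0,"y":16.3,"z":7.7,"rx":0.0,"ry":-0.0,"rz":-0.001},{"x":-0.1,"y":16.3,"z":7.7,"rx":0.0,"ry":-0.0,"rz":-0.001}]
guide y 72.43221938842179 -68.01917819761151 141
```

Call:
move_arm(plan=[{"x":0,"y":16,"z":8,"rx":0,"ry":0,"rz":0},{"x":0,"y":16,"z":8,"rx":0,"ry":0,"rz":0},{"x":0,"y":16,"z":8,"rx":0,"ry":0,"rz":0},{"x":0,"y":16,"z":8,"rx":0,"ry":0,"rz":0},{"x":0,"y":17,"z":8,"rx":0,"ry":0,"rz":0},{"x":0,"y":0,"z":0,"rx":0,"ry":0,"rz":0},{"x":0,"y":0,"z":0,"rx":0,"ry":0,"rz":0}], grip=0.29)

```text
time_s: 31.45
ee_pos: [631.5, 268.8, 128.0]
ee_rot: [-180.0, -0.0, 178.3]
force: [-0.3, -1.0, 0.1]
gripper_width: 26.6
gripper_force: 0.0
```

```bash
python3 - <<'E'
from h import *
s=state();print(s["ee_pos"],s["ee_rot"],s["gripper_width"])
for c in("top","scene"):
    f=grab_frame(c); p,_=cloud(f); print(c,rect(box(p,500,720,60,235,54,70)))
f=grab_frame("wrist")
R,t=P(f)
im=f["img"].copy()
for q in [(631,269,41),(581,270.4,41),(681,267.6,41)]:
    c=R@np.array(q,float)+t; r=np.hypot(c[0],c[1]); th=np.arctan2(r,c[2]); u=(int(f["cx"]+f["fx"]*th*c[0]/r),int(f["cy"]+f["fy"]*th*c[1]/r)); print(q,u); cv2.circle(im,u,3,(255,0,0),1)
f["img"]=im; save(f,"w7.png")
E
```

```text
[631.53804701 268.84583833 127.9700629 ] [-1.79957068e+02 -3.33169379e-02  1.78306349e+02] 26.58375007556937
top (array([629.2, 147.7]), array([171.7, 137.3]), 88.14, 701)
scene (array([626.3, 148.1]), array([175. , 138.6]), 89.04, 494)
(631, 269, 41) (322, 199)
(581, 270.4, 41) (322, 141)
(681, 267.6, 41) (322, 251)
```

View pics/w7.png

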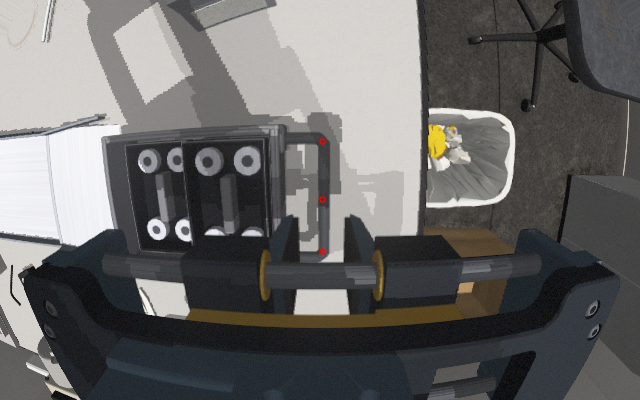

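The handle bar lies midway between the fingers (column 324, markers on it). I'll go down astride it and close to a loose cage.

Call:
move_arm(plan=[{"x":0,"y":1,"z":20,"rx":0,"ry":0,"rz":0},{"x":0,"y":0,"z":20,"rx":0,"ry":0,"rz":0},{"x":0,"y":0,"z":18,"rx":0,"ry":0,"rz":0},{"x":0,"y":0,"z":16,"rx":0,"ry":0,"rz":0},{"x":0,"y":0,"z":14,"rx":0,"ry":0,"rz":0},{"x":0,"y":0,"z":12,"rx":0,"ry":0,"rz":0},{"x":0,"y":0,"z":10,"rx":0,"ry":0,"rz":0},{"x":0,"y":0,"z":5,"rx":0,"ry":0,"rz":0},{"x":0,"y":0,"z":0,"rx":0,"ry":0,"rz":0}])

```text
time_s: 32.5
ee_pos: [631.5, 269.2, 12.8]
ee_rot: [-180.0, -0.1, 178.2]
force: [-0.3, 0.5, -0.1]
gripper_width: 26.6
gripper_force: 0.0
```

Call:
move_arm(plan=[{"x":0,"y":0,"z":0,"rx":0,"ry":0,"rz":0},{"x":0,"y":0,"z":0,"rx":0,"ry":0,"rz":0},{"x":0,"y":0,"z":0,"rx":0,"ry":0,"rz":0}], grip=0.18)

```text
time_s: 32.8
ee_pos: [632.1, 269.6, 14.1]
ee_rot: [180.0, 0.1, 178.2]
force: [-0.0, 1.3, 0.5]
gripper_width: 16.4
gripper_force: 0.0
```

```bash
cat > push.py <<'E'
from h import *
import sys
o=np.array([611.0,-61.9]); th=np.radians(-95.1); ex=np.array([np.cos(th),np.sin(th)]); ey=np.array([-ex[1],ex[0]])
def S(x,y=0): return o+x*ex+y*ey
if __name__=="__main__":
    s=state(); q=(s["ee_pos"][:2]-o); print("tool in stand",q@ex,q@ey,s["ee_pos"],s["ee_rot"],s["force"])
    a=[float(v) for v in sys.argv[1:]]   # stand x,y,z,yaw,n
    plan(*S(a[0],a[1]),a[2],a[3],int(a[4]))
E
python3 push.py -265 -1 12 174.9 8
```

```text
tool in stand -332.02743928584323 -8.40160632465265 [632.14700084 269.55981926  14.14063796] [1.79966682e+02 6.41504554e-02 1.78240163e+02] [-0.0298704   1.3297399   0.49001351]
[{"x":-0.4,"y":-8.4,"z":0.3,"rx":0.0,"ry":0.0,"rz":0.007},{"x":-0.5,"y":-8.4,"z":0.3,"rx":0.0,"ry":0.0,"rz":0.007},{"x":-0.6,"y":-8.4,"z":0.3,"rx":0.0,"ry":0.0,"rz":0.007},{"x":-0.6,"y":-8.4,"z":0.3,"rx":0.0,"ry":0.0,"rz":0.007},{"x":-0.7,"y":-8.4,"z":0.3,"rx":0.0,"ry":0.0,"rz":0.007},{"x":-0.7,"y":-8.4,"z":0.3,"rx":0.0,"ry":0.0,"rz":0.007},{"x":-0.8,"y":-8.4,"z":0.3,"rx":0.0,"ry":0.0,"rz":0.007},{"x":-0.9,"y":-8.4,"z":0.3,"rx":0.0,"ry":0.0,"rz":0.007}]
```

Call:
move_arm(plan=[{"x":-0.5,"y":-8.5,"z":0,"rx":0,"ry":0,"rz":0.008},{"x":-0.5,"y":-8.5,"z":0,"rx":0,"ry":0,"rz":0.008},{"x":-0.5,"y":-8.5,"z":0,"rx":0,"ry":0,"rz":0.008},{"x":-0.5,"y":-8.5,"z":0,"rx":0,"ry":0,"rz":0.007},{"x":-0.5,"y":-8.5,"z":0,"rx":0,"ry":0,"rz":0.007},{"x":-1,"y":-8.5,"z":0,"rx":0,"ry":0,"rz":0.007},{"x":-1,"y":-8.5,"z":0,"rx":0,"ry":0,"rz":0.007},{"x":-1,"y":-8.5,"z":0,"rx":0,"ry":0,"rz":0.007}])

```text
time_s: 33.6
ee_pos: [633.1, 200.4, 13.1]
ee_rot: [180.0, -0.0, 174.8]
force: [0.7, 3.8, -1.5]
gripper_width: 16.6
gripper_force: 2.4
```

```bash
python3 push.py -175 0 12 174.9 10; python3 - <<'E'
from push import *
f=grab_frame("scene"); p,_=cloud(f); print(rect(box(p,500,720,-50,190,54,90)))
f=grab_frame("top"); save(f,"t8.png")
a=cv2.imread("pics/t8.png")[110:310,170:470];cv2.imwrite("pics/t8c.png",cv2.resize(a,None,fx=2.6,fy=2.6,interpolation=2))
E
```

```text
tool in stand -263.2613822222452 -1.3386544249259167 [633.06908069 200.43814637  13.05246763] [ 1.79984440e+02 -4.09968218e-02  1.74796908e+02] [ 0.66034271  3.77182771 -1.54986021]
[{"x":-0.1,"y":-8.8,"z":0.1,"rx":0.0,"ry":-0.0,"rz":-0.0},{"x":-0.1,"y":-8.8,"z":0.1,"rx":0.0,"ry":-0.0,"rz":-0.0},{"x":-0.1,"y":-8.8,"z":0.1,"rx":0.0,"ry":-0.0,"rz":-0.0},{"x":-0.1,"y":-8.8,"z":0.1,"rx":0.0,"ry":-0.0,"rz":-0.0},{"x":-0.1,"y":-8.8,"z":0.1,"rx":0.0,"ry":-0.0,"rz":-0.0},{"x":-0.1,"y":-8.8,"z":0.1,"rx":0.0,"ry":-0.0,"rz":-0.0},{"x":-0.1,"y":-8.8,"z":0.1,"rx":0.0,"ry":-0.0,"rz":-0.0},{"x":-0.1,"y":-8.8,"z":0.1,"rx":0.0,"ry":-0.0,"rz":-0.0},{"x":-0.1,"y":-8.8,"z":0.1,"rx":0.0,"ry":-0.0,"rz":-0.0},{"x":-0.1,"y":-8.8,"z":0.1,"rx":0.0,"ry":-0.0,"rz":-0.0}]
(array([622. ,  92.1]), array([190.3, 138.6]), 84.7, 831)
```

View pics/t8c.png

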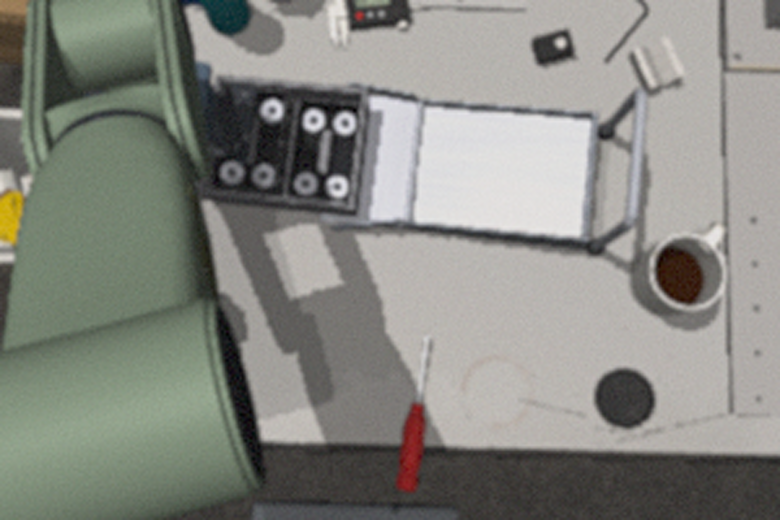

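The tote has aligned with the stand and its front is on the ramp between the flared guides (front edge at column 365). I'll keep pushing.

Call:
move_arm(plan=[{"x":0,"y":-9,"z":0,"rx":0,"ry":0,"rz":0},{"x":0,"y":-9,"z":0,"rx":0,"ry":0,"rz":0},{"x":0,"y":-9,"z":0.5,"rx":0,"ry":0,"rz":0},{"x":0,"y":-9,"z":0.5,"rx":0,"ry":0,"rz":0},{"x":0,"y":-9,"z":0.5,"rx":0,"ry":0,"rz":0},{"x":0,"y":-9,"z":0,"rx":0,"ry":0,"rz":0},{"x":0,"y":-9,"z":0,"rx":0,"ry":0,"rz":0},{"x":0,"y":-9,"z":0,"rx":0,"ry":0,"rz":0},{"x":0,"y":-9,"z":0,"rx":0,"ry":0,"rz":0},{"x":0,"y":-9,"z":0,"rx":0,"ry":0,"rz":0}])

```text
time_s: 34.7
ee_pos: [625.1, 110.7, 12.0]
ee_rot: [180.0, -0.0, 174.8]
force: [0.1, 4.1, -2.1]
gripper_width: 16.5
gripper_force: 2.2
```

```bash
python3 push.py -125 0 12 174.9 6; python3 - <<'E'
from push import *
f=grab_frame("scene"); p,_=cloud(f); q=(p[:,:2]-o)@np.c_[ex,ey]
for x0 in range(-140,60,20):
    m=(abs(q[:,0]-x0)<10)&(abs(q[:,1])<75)&(p[:,2]<140); 
    if m.sum()>5: print(x0,np.round(np.percentile(p[m,2],[50,97]),1),m.sum())
E
```

```text
tool in stand -173.1667176595478 -1.2607227146754862 [625.13780201 110.69323301  11.95686672] [ 1.79995859e+02 -6.88681142e-03  1.74847499e+02] [ 0.06747898  4.10244    -2.14358958]
[{"x":-0.2,"y":-8.0,"z":-0.0,"rx":0.0,"ry":-0.0,"rz":-0.0},{"x":-0.2,"y":-8.0,"z":-0.0,"rx":0.0,"ry":-0.0,"rz":-0.0},{"x":-0.2,"y":-8.0,"z":-0.0,"rx":0.0,"ry":-0.0,"rz":-0.0},{"x":-0.2,"y":-8.0,"z":-0.0,"rx":0.0,"ry":-0.0,"rz":-0.0},{"x":-0.2,"y":-8.0,"z":-0.0,"rx":0.0,"ry":-0.0,"rz":-0.0},{"x":-0.2,"y":-8.0,"z":-0.0,"rx":0.0,"ry":-0.0,"rz":-0.0}]
-140 [ 61.3 132.7] 211
-120 [ 59.5 137.5] 282
-100 [ 94.4 132.8] 405
-80 [116.5 132.5] 242
-60 [62.8 79.6] 456
-40 [53.9 85.7] 180
-20 [56.6 90.7] 136
0 [51.9 95.4] 137
20 [62.7 97.1] 1093
40 [24.5 45.3] 292
```

Call:
move_arm(plan=[{"x":0,"y":-8,"z":0,"rx":0,"ry":0,"rz":0},{"x":0,"y":-8,"z":0,"rx":0,"ry":0,"rz":0},{"x":0,"y":-8,"z":0,"rx":0,"ry":0,"rz":0},{"x":0,"y":-8,"z":0,"rx":0,"ry":0,"rz":0},{"x":0,"y":-8,"z":0,"rx":0,"ry":0,"rz":0},{"x":0,"y":-7,"z":-1,"rx":0,"ry":0,"rz":0},{"x":0,"y":-6,"z":-2,"rx":0,"ry":0,"rz":0},{"x":0,"y":-6,"z":-2,"rx":0,"ry":0,"rz":0},{"x":0,"y":-5,"z":-2,"rx":0,"ry":0,"rz":0},{"x":0,"y":-5,"z":-2,"rx":0,"ry":0,"rz":0}])

```text
time_s: 35.75
ee_pos: [619.6, 43.7, 21.6]
ee_rot: [179.9, 0.1, 174.8]
force: [0.6, 8.8, 0.0]
gripper_width: 16.6
gripper_force: 4.3
```

```bash
python3 push.py -65 0 30 174.9 10; python3 - <<'E'
from push import *
f=grab_frame("scene"); p,_=cloud(f); q=(p[:,:2]-o)@np.c_[ex,ey]
for x0 in range(-80,120,20):
    m=(abs(q[:,0]-x0)<10)&(abs(q[:,1])<75)&(p[:,2]<140); 
    if m.sum()>5: print(x0,np.round(np.percentile(p[m,2],[50,97]),1),m.sum())
E
```

```text
tool in stand -105.97126107358869 -0.8714206843603183 [619.55226995  43.72919211  21.61552839] [1.79852510e+02 6.81896201e-02 1.74807147e+02] [0.64758192 8.83190861 0.03058327]
[{"x":-0.1,"y":-4.1,"z":-0.8,"rx":0.0,"ry":0.0,"rz":-0.0},{"x":-0.1,"y":-4.1,"z":-0.8,"rx":0.0,"ry":0.0,"rz":-0.0},{"x":-0.1,"y":-4.1,"z":-0.8,"rx":0.0,"ry":0.0,"rz":-0.0},{"x":-0.1,"y":-4.1,"z":-0.8,"rx":0.0,"ry":0.0,"rz":-0.0},{"x":-0.1,"y":-4.1,"z":-0.8,"rx":0.0,"ry":0.0,"rz":-0.0},{"x":-0.1,"y":-4.1,"z":-0.8,"rx":0.0,"ry":0.0,"rz":-0.0},{"x":-0.1,"y":-4.1,"z":-0.8,"rx":0.0,"ry":0.0,"rz":-0.0},{"x":-0.1,"y":-4.1,"z":-0.8,"rx":0.0,"ry":0.0,"rz":-0.0},{"x":-0.1,"y":-4.1,"z":-0.8,"rx":0.0,"ry":0.0,"rz":-0.0},{"x":-0.1,"y":-4.1,"z":-0.8,"rx":0.0,"ry":0.0,"rz":-0.0}]
-80 [102.8 136.4] 147
-60 [ 63.5 136.6] 241
-40 [ 76.3 139.6] 185
-20 [108.7 139.2] 407
0 [77.9 94.7] 498
20 [ 69.6 102. ] 226
40 [ 59.5 109.6] 181
60 [ 28.7 114.4] 265
80 [ 92.9 119.8] 1002
100 [61.1 81.1] 517
```

Call:
move_arm(plan=[{"x":0,"y":-4,"z":-1,"rx":0,"ry":0,"rz":0},{"x":0,"y":-4,"z":-1,"rx":0,"ry":0,"rz":0},{"x":0,"y":-4,"z":-1,"rx":0,"ry":0,"rz":0},{"x":0,"y":-4,"z":-1,"rx":0,"ry":0,"rz":0},{"x":0,"y":0,"z":0,"rx":0,"ry":0,"rz":0}])

```text
time_s: 36.3
ee_pos: [618.5, 28.0, 26.2]
ee_rot: [179.8, 0.1, 174.8]
force: [0.8, 8.3, 2.5]
gripper_width: 16.1
gripper_force: 4.2
```

```bash
python3 - <<'E'
from push import *
s=state();print((s["ee_pos"][:2]-o)@ex,s["force"])
f=grab_frame("scene"); p,_=cloud(f); q=(p[:,:2]-o)@np.c_[ex,ey]
for x0 in range(-20,140,20):
    m=(abs(q[:,0]-x0)<10)&(abs(q[:,1])<75)&(p[:,2]<140); 
    if m.sum()>5: print(x0,np.round(np.percentile(p[m,2],[50,97]),1),m.sum())
E
```

```text
-90.22509467763575 [0.75322782 8.27797999 2.52942187]
-20 [ 81.4 127.7] 266
0 [101.7 138.4] 350
20 [81.6 99.5] 520
40 [ 72.9 109. ] 217
60 [ 64.4 116.2] 194
80 [ 31.  122.8] 304
100 [ 91.8 125.1] 1236
120 [35.6 73.8] 352
```

Call:
move_arm(plan=[{"x":0,"y":1,"z":-2,"rx":0,"ry":0,"rz":0},{"x":0,"y":1,"z":-2,"rx":0,"ry":0,"rz":0},{"x":0,"y":1,"z":-2,"rx":0,"ry":0,"rz":0},{"x":0,"y":0,"z":-2,"rx":0,"ry":0,"rz":0},{"x":0,"y":0,"z":0,"rx":0,"ry":0,"rz":0}])

```text
time_s: 36.85
ee_pos: [617.5, 29.0, 33.0]
ee_rot: [-179.9, -0.0, 174.9]
force: [-1.1, -2.4, 1.3]
gripper_width: 16.2
gripper_force: 1.1
```

```bash
cat > see.py <<'E'
from push import *
s=state();print((s["ee_pos"][:2]-o)@ex,s["ee_pos"][2],s["force"])
f=grab_frame("scene"); p,_=cloud(f); q=(p[:,:2]-o)@np.c_[ex,ey]
for x0 in range(-20,180,20):
    m=(abs(q[:,0]-x0)<10)&(abs(q[:,1])<75)&(p[:,2]<140); 
    if m.sum()>5: print(x0,np.round(np.percentile(p[m,2],[50,97]),1),m.sum())
save(f,"see.png")
a=cv2.imread("pics/see.png")[170:330,270:470];cv2.imwrite("pics/seec.png",cv2.resize(a,None,fx=3.5,fy=3.5,interpolation=2))
E
python3 see.py
```

```text
-91.07554832456162 33.015286950487486 [-1.08623209 -2.35793638  1.33289949]
-20 [ 77.9 128.4] 356
0 [ 80.7 138.2] 396
20 [74.6 92.9] 253
40 [64.9 93.1] 682
60 [56.8 94.6] 248
80 [62.8 95.8] 220
100 [55.2 96.8] 186
120 [58.4 96.7] 951
140 [38.2 53.7] 302
160 [39.1 55.7] 415
```

View pics/seec.png

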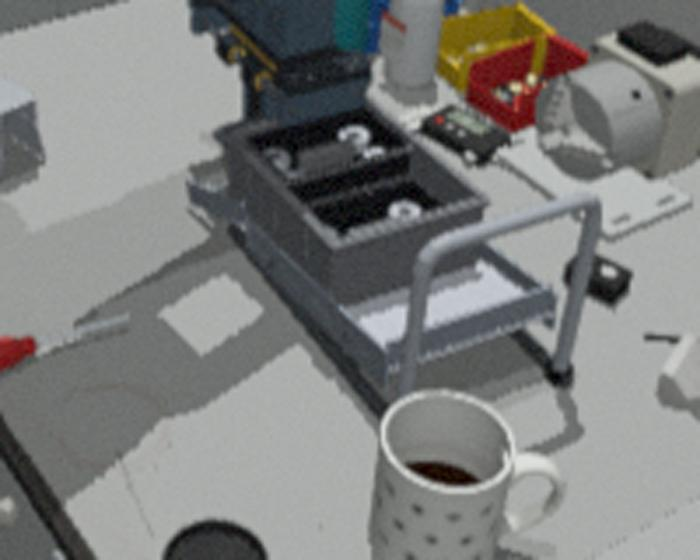

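The tote has tipped over the lip onto the seat side (about 2° tilt) with the trays still flat. I'll push on over the lip.

Call:
move_arm(plan=[{"x":0,"y":-6,"z":-0.5,"rx":0,"ry":0,"rz":0},{"x":0,"y":-6,"z":-0.5,"rx":0,"ry":0,"rz":0},{"x":0,"y":-6,"z":-0.5,"rx":0,"ry":0,"rz":0},{"x":0,"y":-6,"z":-0.5,"rx":0,"ry":0,"rz":0},{"x":0,"y":-6,"z":-0.5,"rx":0,"ry":0,"rz":0},{"x":0,"y":-6,"z":-0.5,"rx":0,"ry":0,"rz":0},{"x":0,"y":-6,"z":-0.5,"rx":0,"ry":0,"rz":0},{"x":0,"y":-6,"z":-0.5,"rx":0,"ry":0,"rz":0},{"x":0,"y":-4,"z":0,"rx":0,"ry":0,"rz":0},{"x":0,"y":0,"z":0,"rx":0,"ry":0,"rz":0}])

```text
time_s: 37.9
ee_pos: [613.4, -23.1, 37.2]
ee_rot: [-179.9, 0.0, 174.8]
force: [0.2, -0.1, -0.5]
gripper_width: 16.4
gripper_force: 0.0
```

Call:
move_arm(plan=[{"x":0,"y":-3,"z":0,"rx":0,"ry":0,"rz":0},{"x":0,"y":-3,"z":0,"rx":0,"ry":0,"rz":0},{"x":0,"y":-3,"z":0,"rx":0,"ry":0,"rz":0},{"x":0,"y":0,"z":0,"rx":0,"ry":0,"rz":0}])

```text
time_s: 38.3
ee_pos: [612.3, -31.2, 36.8]
ee_rot: [180.0, -0.0, 174.8]
force: [0.2, 3.7, -2.7]
gripper_width: 16.6
gripper_force: 1.6
```

```bash
python3 see.py
```

```text
-30.701055733863928 36.79814385279383 [ 0.18480738  3.70968907 -2.73917548]
-20 [ 52.9 137.7] 136
0 [ 82.5 138.4] 208
20 [ 72.5 128.2] 423
40 [ 80.5 131.6] 367
60 [ 78.7 138.9] 349
80 [75.9 93.6] 558
100 [59.8 94.6] 426
120 [59.  98.9] 210
140 [ 53.8 101.3] 189
160 [ 74.4 103.5] 885
```

Call:
move_arm(plan=[{"x":0,"y":3,"z":0,"rx":0,"ry":0,"rz":0},{"x":0,"y":0,"z":0,"rx":0,"ry":0,"rz":0},{"x":0,"y":0,"z":-6,"rx":0,"ry":0,"rz":0},{"x":0,"y":0,"z":-12,"rx":0,"ry":0,"rz":0},{"x":0,"y":0,"z":-20,"rx":0,"ry":0,"rz":0},{"x":0,"y":0,"z":-30,"rx":0,"ry":0,"rz":0},{"x":0,"y":0,"z":-30,"rx":0,"ry":0,"rz":0},{"x":0,"y":0,"z":-30,"rx":0,"ry":0,"rz":0},{"x":0,"y":0,"z":-30,"rx":0,"ry":0,"rz":0}], grip=0.25)

```text
time_s: 39.25
ee_pos: [612.8, -28.1, 197.6]
ee_rot: [-180.0, 0.1, 174.9]
force: [1.1, 0.1, -0.1]
gripper_width: 23.0
gripper_force: 0.0
```

```bash
python3 - <<'E'
from push import *
s=state();print(s["ee_pos"],s["ee_rot"])
for c in("scene","top"):
    f=grab_frame(c); p,_=cloud(f); q=np.c_[(p[:,:2]-o)@np.c_[ex,ey],p[:,2]]
    # tote outer-side walls / rim: points clearly above seat guides
    m=(q[:,0]>-20)&(q[:,0]<200)&(abs(q[:,1])<72)
    r=q[m]; d=r[:,2]-(20+62.5+r[:,0]*np.tan(np.radians(8))); rim=r[abs(d)<6]; print(c,len(rim)); 
    if len(rim)>10: print("rim x",np.percentile(rim[:,0],[1,99]),"y",np.percentile(rim[:,1],[1,99]),rect(rim), np.degrees(np.arctan(np.linalg.lstsq(np.c_[rim[:,:2],np.ones(len(rim))],rim[:,2],rcond=None)[0][:2])))
    b=box(q,-50,-15,-45,45,38,70); print("bar",np.median(b,0) if len(b) else None,len(b))
    sd=box(np.c_[p],370,480,110,250,60,80); print("saddle",rect(sd))
    rl=box(q,190,240,-90,90,150,185); print("rail stand-frame",rect(rl), np.percentile(rl[:,2],[50,95]))
    if c=="top": save(f,"t9.png"); cv2.imwrite("pics/t9c.png",cv2.resize(cv2.imread("pics/t9.png")[110:310,170:470],None,fx=2.6,fy=2.6,interpolation=2))
    print([(n,np.round(ray_at(f,landmark_of(c,n)[0]["point"],z) if landmark_of(c,n) else [0]) ) for n,z in(("tote_heel",20),("saddle",0))])
E
```

```text
[612.76041249 -28.12293763 197.62030684] [-1.79988645e+02  1.03704600e-01  1.74856755e+02]
scene 584
rim x [ -1.3920037  168.16997382] y [-70.52044278  64.53924442] (array([83.2, -2.3]), array([172.6, 137. ]), 0.18, 583) [ 7.99745736 -0.17111622]
bar [-34.89901032  -2.42567069  54.05947963] 29
saddle (array([426.5, 182.6]), array([84.8, 39. ]), -78.17, 212)
rail stand-frame (array([214.7,  -2.6]), array([143. ,  11.5]), 89.96, 321) [166.67666554 170.2989832 ]
[('tote_heel', array([0])), ('saddle', array([430., 178.,   0.]))]
top 353
rim x [ 76.40023234 168.23230365] y [-68.17882243  67.34523077] (array([121.8,  -0.4]), array([136.5,  94. ]), 89.86, 351) [8.17810489 0.0094805 ]
bar [-33.89619035  44.54728106  53.87040309] 3
saddle (array([428.9, 183.1]), array([84.1, 36.8]), -77.31, 408)
rail stand-frame (array([214.7,   1.6]), array([145.4,  12.2]), 89.88, 259) [169.03964566 172.85092061]
[('tote_heel', array([0])), ('saddle', array([434., 171.,   0.]))]
```

View pics/t9c.png

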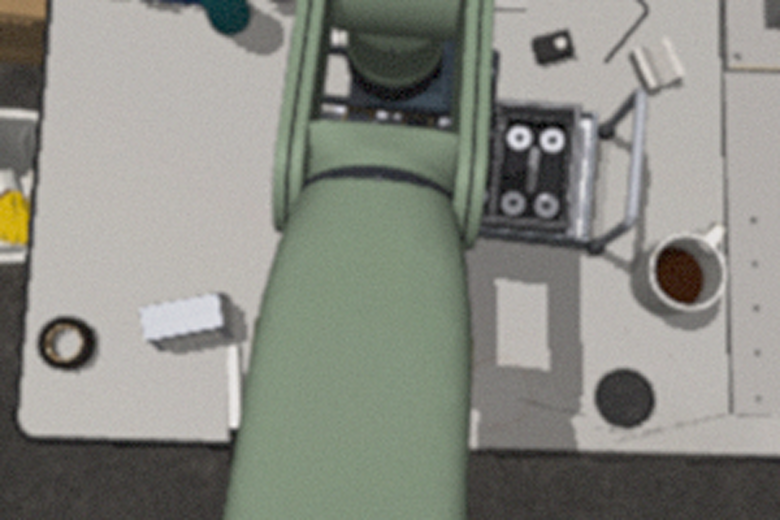

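The tote rests on the seat at 8° tilt with its heel about 8 mm behind the lip and the trays flat (530,170). Next is the saddle at crop (185,320).

```bash
python3 -c "
from h import *
plan(427.7,182.9,140,102.3,20)"
```

```text
[{"x":10.1,"y":9.7,"z":2.7,"rx":-0.0,"ry":-0.0,"rz":0.063},{"x":10.7,"y":9.0,"z":2.7,"rx":-0.0,"ry":-0.0,"rz":0.063},{"x":11.3,"y":8.3,"z":2.7,"rx":-0.0,"ry":-0.0,"rz":0.063},{"x":11.8,"y":7.6,"z":2.7,"rx":-0.0,"ry":-0.0,"rz":0.063},{"x":12.2,"y":6.8,"z":2.7,"rx":-0.0,"ry":-0.0,"rz":0.063},{"x":12.6,"y":6.0,"z":2.7,"rx":-0.0,"ry":-0.0,"rz":0.063},{"x":13.0,"y":5.2,"z":2.7,"rx":-0.0,"ry":-0.0,"rz":0.063},{"x":13.3,"y":4.4,"z":2.7,"rx":-0.0,"ry":-0.0,"rz":0.063},{"x":13.5,"y":3.5,"z":2.7,"rx":-0.0,"ry":-0.0,"rz":0.063},{"x":13.7,"y":2.7,"z":2.7,"rx":-0.0,"ry":-0.0,"rz":0.063}]
[{"x":13.9,"y":1.8,"z":2.7,"rx":-0.0,"ry":-0.0,"rz":0.063},{"x":14.0,"y":0.9,"z":2.7,"rx":-0.0,"ry":-0.0,"rz":0.063},{"x":14.0,"y":0.0,"z":2.7,"rx":-0.0,"ry":-0.0,"rz":0.063},{"x":14.0,"y":-0.8,"z":2.7,"rx":-0.0,"ry":-0.0,"rz":0.063},{"x":13.9,"y":-1.7,"z":2.7,"rx":-0.0,"ry":-0.0,"rz":0.063},{"x":13.8,"y":-2.6,"z":2.7,"rx":-0.0,"ry":-0.0,"rz":0.063},{"x":13.6,"y":-3.5,"z":2.7,"rx":-0.0,"ry":-0.0,"rz":0.063},{"x":13.3,"y":-4.3,"z":2.7,"rx":-0.0,"ry":-0.0,"rz":0.063},{"x":13.0,"y":-5.2,"z":2.7,"rx":-0.0,"ry":-0.0,"rz":0.063},{"x":12.7,"y":-6.0,"z":2.7,"rx":-0.0,"ry":-0.0,"rz":0.063}]
```

Call:
move_arm(plan=[{"x":10,"y":9.5,"z":2,"rx":0,"ry":0,"rz":0.063},{"x":10.5,"y":9,"z":2,"rx":0,"ry":0,"rz":0.063},{"x":11.5,"y":8.5,"z":2,"rx":0,"ry":0,"rz":0.063},{"x":12,"y":7.5,"z":2,"rx":0,"ry":0,"rz":0.063},{"x":12,"y":7,"z":3,"rx":0,"ry":0,"rz":0.063},{"x":12.5,"y":6,"z":3,"rx":0,"ry":0,"rz":0.063},{"x":13,"y":5,"z":3,"rx":0,"ry":0,"rz":0.063},{"x":13.5,"y":4.5,"z":3,"rx":0,"ry":0,"rz":0.063},{"x":13.5,"y":3.5,"z":3,"rx":0,"ry":0,"rz":0.063},{"x":13.5,"y":2.5,"z":3,"rx":0,"ry":0,"rz":0.063}], grip=0.68)

```text
time_s: 40.65
ee_pos: [519.6, 77.3, 167.9]
ee_rot: [-179.9, -0.1, 138.6]
force: [-0.3, 0.4, 0.1]
gripper_width: 62.0
gripper_force: 0.0
```

Call:
move_arm(plan=[{"x":14,"y":2,"z":3,"rx":0,"ry":0,"rz":0.063},{"x":14,"y":1,"z":3,"rx":0,"ry":0,"rz":0.063},{"x":14,"y":0,"z":3,"rx":0,"ry":0,"rz":0.063},{"x":14,"y":-1,"z":3,"rx":0,"ry":0,"rz":0.063},{"x":14,"y":-1.5,"z":3,"rx":0,"ry":0,"rz":0.063},{"x":14,"y":-2.5,"z":3,"rx":0,"ry":0,"rz":0.063},{"x":13.5,"y":-3.5,"z":3,"rx":0,"ry":0,"rz":0.063},{"x":13.5,"y":-4.5,"z":3,"rx":0,"ry":0,"rz":0.063},{"x":13,"y":-5,"z":3,"rx":0,"ry":0,"rz":0.063},{"x":12.5,"y":-6,"z":3,"rx":0,"ry":0,"rz":0.063}])

```text
time_s: 41.65
ee_pos: [426.9, 182.7, 138.0]
ee_rot: [-179.9, 0.0, 102.5]
force: [0.1, -0.3, 0.2]
gripper_width: 61.8
gripper_force: 0.0
```

Call:
move_arm(plan=[{"x":0,"y":0,"z":0,"rx":0,"ry":0,"rz":0},{"x":0,"y":0,"z":0,"rx":0,"ry":0,"rz":0}])

```text
time_s: 41.85
ee_pos: [427.8, 182.3, 138.6]
ee_rot: [-180.0, 0.0, 102.8]
force: [1.5, -0.2, 0.4]
gripper_width: 62.2
gripper_force: 0.0
```

```bash
python3 - <<'E'
from h import *
s=state();print(s["ee_pos"],s["ee_rot"],s["gripper_width"])
f=grab_frame("wrist");save(f,"w10.png")
plan(427.7,182.9,48,102.3,8)
E
```

```text
[427.77839239 182.34071565 138.56038561] [-1.79958926e+02  2.53569440e-02  1.02780891e+02] 62.2354720535052
[{"x":0.1,"y":-0.0,"z":11.3,"rx":-0.0,"ry":0.0,"rz":0.001},{"x":0.1,"y":-0.0,"z":11.3,"rx":-0.0,"ry":0.0,"rz":0.001},{"x":0.1,"y":-0.0,"z":11.3,"rx":-0.0,"ry":0.0,"rz":0.001},{"x":0.1,"y":-0.0,"z":11.3,"rx":-0.0,"ry":0.0,"rz":0.001},{"x":0.1,"y":-0.0,"z":11.3,"rx":-0.0,"ry":0.0,"rz":0.001},{"x":0.1,"y":-0.0,"z":11.3,"rx":-0.0,"ry":0.0,"rz":0.001},{"x":0.1,"y":-0.0,"z":11.3,"rx":-0.0,"ry":0.0,"rz":0.001},{"x":0.1,"y":-0.0,"z":11.3,"rx":-0.0,"ry":0.0,"rz":0.001}]
```

View pics/w10.png

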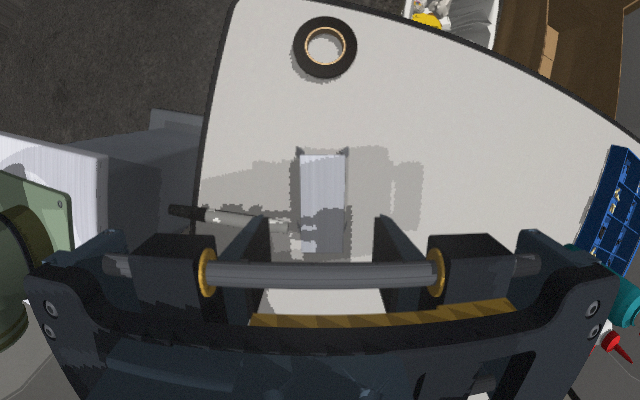

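The saddle is centred between the open fingers (columns 299–347) and square to them. I'll go down and grip it.

Call:
move_arm(plan=[{"x":0.5,"y":0,"z":16,"rx":0,"ry":0,"rz":0},{"x":0,"y":0,"z":16,"rx":0,"ry":0,"rz":0},{"x":0,"y":0,"z":16,"rx":0,"ry":0,"rz":0},{"x":0,"y":0,"z":14,"rx":0,"ry":0,"rz":0},{"x":0,"y":0,"z":12,"rx":0,"ry":0,"rz":0},{"x":0,"y":0,"z":10,"rx":0,"ry":0,"rz":0},{"x":0,"y":0,"z":6,"rx":0,"ry":0,"rz":0},{"x":0,"y":0,"z":0,"rx":0,"ry":0,"rz":0}])

```text
time_s: 42.7
ee_pos: [427.6, 182.7, 48.3]
ee_rot: [-179.9, 0.0, 102.7]
force: [0.3, 0.2, 0.2]
gripper_width: 62.0
gripper_force: 0.0
```

Call:
move_arm(plan=[{"x":0,"y":0,"z":0,"rx":0,"ry":0,"rz":0},{"x":0,"y":0,"z":0,"rx":0,"ry":0,"rz":0},{"x":0,"y":0,"z":0,"rx":0,"ry":0,"rz":0},{"x":0,"y":0,"z":0,"rx":0,"ry":0,"rz":0},{"x":0,"y":0,"z":0,"rx":0,"ry":0,"rz":0},{"x":0,"y":0,"z":0,"rx":0,"ry":0,"rz":0}], grip=0, squeeze=15)

```text
time_s: 43.3
ee_pos: [428.0, 183.1, 49.3]
ee_rot: [180.0, -0.0, 102.7]
force: [-0.3, -1.8, 2.6]
gripper_width: 35.9
gripper_force: 15.0
```

Call:
move_arm(plan=[{"x":0,"y":0,"z":-8,"rx":0,"ry":0,"rz":0},{"x":0,"y":0,"z":-16,"rx":0,"ry":0,"rz":0},{"x":0,"y":0,"z":-24,"rx":0,"ry":0,"rz":0},{"x":0,"y":0,"z":-26,"rx":0,"ry":0,"rz":0},{"x":0,"y":0,"z":-26,"rx":0,"ry":0,"rz":0},{"x":0,"y":0,"z":-26,"rx":0,"ry":0,"rz":0},{"x":0,"y":0,"z":-26,"rx":0,"ry":0,"rz":0},{"x":0,"y":0,"z":-26,"rx":0,"ry":0,"rz":0},{"x":0,"y":0,"z":-20,"rx":0,"ry":0,"rz":0},{"x":0,"y":0,"z":0,"rx":0,"ry":0,"rz":0}])

```text
time_s: 44.3
ee_pos: [429.0, 183.6, 249.8]
ee_rot: [179.7, -0.1, 102.7]
force: [-0.4, 0.2, -1.1]
gripper_width: 35.9
gripper_force: 15.0
```

```bash
python3 - <<'E'
from push import *
s=state();print(s["ee_pos"],s["ee_rot"],s["gripper_width"],s["qpos"])
plan(*S(215,0),250,174.9,30)
f=grab_frame("scene");p,_=cloud(f); b=box(p,370,490,120,250,150,215); print("saddle z",np.percentile(b[:,2],[1,50,99]))
E
```

```text
[428.99521423 183.55520492 249.76385448] [ 1.79652667e+02 -6.18317458e-02  1.02661644e+02] 35.920641415647935 [2.17480497e+01 6.95274939e+00 9.95081424e+01 6.47984710e-03
 7.31863688e+01 9.08473816e+00]
[{"x":-16.1,"y":1.9,"z":-0.0,"rx":0.0,"ry":0.0,"rz":-0.042},{"x":-16.2,"y":1.3,"z":-0.0,"rx":0.0,"ry":0.0,"rz":-0.042},{"x":-16.2,"y":0.6,"z":-0.0,"rx":0.0,"ry":0.0,"rz":-0.042},{"x":-16.3,"y":-0.1,"z":-0.0,"rx":0.0,"ry":0.0,"rz":-0.042},{"x":-16.2,"y":-0.8,"z":-0.0,"rx":0.0,"ry":0.0,"rz":-0.042},{"x":-16.2,"y":-1.5,"z":-0.0,"rx":0.0,"ry":0.0,"rz":-0.042},{"x":-16.1,"y":-2.1,"z":-0.0,"rx":0.0,"ry":0.0,"rz":-0.042},{"x":-16.0,"y":-2.8,"z":-0.0,"rx":0.0,"ry":0.0,"rz":-0.042},{"x":-15.9,"y":-3.5,"z":-0.0,"rx":0.0,"ry":0.0,"rz":-0.042},{"x":-15.7,"y":-4.2,"z":-0.0,"rx":0.0,"ry":0.0,"rz":-0.042}]
[{"x":-15.5,"y":-4.8,"z":-0.0,"rx":0.0,"ry":0.0,"rz":-0.042},{"x":-15.3,"y":-5.5,"z":-0.0,"rx":0.0,"ry":0.0,"rz":-0.042},{"x":-15.1,"y":-6.1,"z":-0.0,"rx":0.0,"ry":0.0,"rz":-0.042},{"x":-14.8,"y":-6.7,"z":-0.0,"rx":0.0,"ry":0.0,"rz":-0.042},{"x":-14.5,"y":-7.3,"z":-0.0,"rx":0.0,"ry":0.0,"rz":-0.04
[... 261 characters left out ...]
.2,"z":-0.0,"rx":0.0,"ry":0.0,"rz":-0.042}]
[{"x":-12.2,"y":-10.7,"z":-0.0,"rx":0.0,"ry":0.0,"rz":-0.042},{"x":-11.7,"y":-11.2,"z":-0.0,"rx":0.0,"ry":0.0,"rz":-0.042},{"x":-11.3,"y":-11.7,"z":-0.0,"rx":0.0,"ry":0.0,"rz":-0.042},{"x":-10.8,"y":-12.2,"z":-0.0,"rx":0.0,"ry":0.0,"rz":-0.042},{"x":-10.2,"y":-12.6,"z":-0.0,"rx":0.0,"ry":0.0,"rz":-0.042},{"x":-9.7,"y":-13.0,"z":-0.0,"rx":0.0,"ry":0.0,"rz":-0.042},{"x":-9.1,"y":-13.4,"z":-0.0,"rx":0.0,"ry":0.0,"rz":-0.042},{"x":-8.6,"y":-13.8,"z":-0.0,"rx":0.0,"ry":0.0,"rz":-0.042},{"x":-8.0,"y":-14.2,"z":-0.0,"rx":0.0,"ry":0.0,"rz":-0.042},{"x":-7.4,"y":-14.5,"z":-0.0,"rx":0.0,"ry":0.0,"rz":-0.042}]
saddle z [199.00551113 207.20255654 214.71225039]
```

Call:
move_arm(plan=[{"x":-16,"y":2,"z":0,"rx":0,"ry":0,"rz":-0.042},{"x":-16,"y":1.5,"z":0,"rx":0,"ry":0,"rz":-0.042},{"x":-16,"y":0.5,"z":0,"rx":0,"ry":0,"rz":-0.042},{"x":-16.5,"y":0,"z":0,"rx":0,"ry":0,"rz":-0.042},{"x":-16,"y":-1,"z":0,"rx":0,"ry":0,"rz":-0.042},{"x":-16,"y":-1.5,"z":0,"rx":0,"ry":0,"rz":-0.042},{"x":-16,"y":-2,"z":0,"rx":0,"ry":0,"rz":-0.042},{"x":-16,"y":-3,"z":0,"rx":0,"ry":0,"rz":-0.042},{"x":-16,"y":-3.5,"z":0,"rx":0,"ry":0,"rz":-0.042},{"x":-16,"y":-4,"z":0,"rx":0,"ry":0,"rz":-0.042}])

```text
time_s: 45.35
ee_pos: [481.2, 29.6, 245.0]
ee_rot: [-179.8, -0.1, 126.8]
force: [0.2, -0.1, -1.2]
gripper_width: 35.4
gripper_force: 15.0
```

Call:
move_arm(plan=[{"x":-15.5,"y":-5,"z":0,"rx":0,"ry":0,"rz":-0.042},{"x":-15.5,"y":-5.5,"z":0,"rx":0,"ry":0,"rz":-0.042},{"x":-15,"y":-6,"z":0,"rx":0,"ry":0,"rz":-0.042},{"x":-15,"y":-6.5,"z":0,"rx":0,"ry":0,"rz":-0.042},{"x":-14.5,"y":-7.5,"z":0,"rx":0,"ry":0,"rz":-0.042},{"x":-14,"y":-8,"z":0,"rx":0,"ry":0,"rz":-0.042},{"x":-14,"y":-8.5,"z":0,"rx":0,"ry":0,"rz":-0.042},{"x":-13.5,"y":-9,"z":0,"rx":0,"ry":0,"rz":-0.042},{"x":-13,"y":-9.5,"z":0,"rx":0,"ry":0,"rz":-0.042},{"x":-12.5,"y":-10,"z":0,"rx":0,"ry":0,"rz":-0.042}])

```text
time_s: 46.35
ee_pos: [535.8, -123.0, 244.8]
ee_rot: [-179.9, -0.2, 150.9]
force: [-0.0, 0.1, 0.1]
gripper_width: 36.2
gripper_force: 15.0
```

Call:
move_arm(plan=[{"x":-12,"y":-11,"z":0,"rx":0,"ry":0,"rz":-0.042},{"x":-12,"y":-11,"z":0,"rx":0,"ry":0,"rz":-0.042},{"x":-11,"y":-12,"z":0,"rx":0,"ry":0,"rz":-0.042},{"x":-11,"y":-12,"z":0,"rx":0,"ry":0,"rz":-0.042},{"x":-10,"y":-12.5,"z":0,"rx":0,"ry":0,"rz":-0.042},{"x":-9.5,"y":-13,"z":0,"rx":0,"ry":0,"rz":-0.042},{"x":-9,"y":-13.5,"z":0,"rx":0,"ry":0,"rz":-0.042},{"x":-8.5,"y":-14,"z":0,"rx":0,"ry":0,"rz":-0.042},{"x":-8,"y":-14,"z":0,"rx":0,"ry":0,"rz":-0.042},{"x":0,"y":0,"z":0,"rx":0,"ry":0,"rz":0}])

```text
time_s: 47.35
ee_pos: [584.3, -261.6, 244.3]
ee_rot: [180.0, -0.2, 172.3]
force: [-0.7, 0.8, -1.2]
gripper_width: 36.1
gripper_force: 15.0
```

```bash
python3 push.py 215 0 175 174.9 8; python3 - <<'E'
from push import *
f=grab_frame("scene"); p,_=cloud(f); q=np.c_[(p[:,:2]-o)@np.c_[ex,ey],p[:,2]]
b=box(q,160,270,-60,60,195,225); print("saddle held",len(b),np.percentile(b,[2,50,98],axis=0) if len(b) else '')
r=box(q,100,180,-80,80,60,120); print("tote rim max x",np.percentile(r[:,0],99))
E
```

```text
tool in stand 201.3244503771819 -8.844044194346822 [ 584.29437334 -261.64123496  244.31263811] [179.96316103  -0.19986935 172.34661563] [-0.74965221  0.77622909 -1.17966295]
[{"x":-1.2,"y":-1.7,"z":8.7,"rx":0.0,"ry":-0.0,"rz":-0.006},{"x":-1.2,"y":-1.7,"z":8.7,"rx":0.0,"ry":-0.0,"rz":-0.006},{"x":-1.2,"y":-1.7,"z":8.7,"rx":0.0,"ry":-0.0,"rz":-0.006},{"x":-1.2,"y":-1.7,"z":8.7,"rx":0.0,"ry":-0.0,"rz":-0.006},{"x":-1.2,"y":-1.7,"z":8.7,"rx":0.0,"ry":-0.0,"rz":-0.006},{"x":-1.1,"y":-1.7,"z":8.7,"rx":0.0,"ry":-0.0,"rz":-0.006},{"x":-1.1,"y":-1.7,"z":8.7,"rx":0.0,"ry":-0.0,"rz":-0.006},{"x":-1.1,"y":-1.7,"z":8.7,"rx":0.0,"ry":-0.0,"rz":-0.006}]
saddle held 521 [[175.4376759  -52.96299805 195.86363855]
 [222.95122203 -23.82730596 210.58025274]
 [228.00580041  27.82083482 224.26322552]]
tote rim max x 171.28260218533046
```

Call:
move_arm(plan=[{"x":-3,"y":-4.5,"z":0,"rx":0,"ry":0,"rz":-0.015},{"x":-3,"y":-4.5,"z":0,"rx":0,"ry":0,"rz":-0.015},{"x":-3,"y":-4.5,"z":0,"rx":0,"ry":0,"rz":-0.015},{"x":0,"y":0,"z":0,"rx":0,"ry":0,"rz":0},{"x":0,"y":0,"z":0,"rx":0,"ry":0,"rz":0}])

```text
time_s: 47.9
ee_pos: [592.1, -274.8, 246.9]
ee_rot: [180.0, -0.0, 175.0]
force: [0.4, -0.0, -0.6]
gripper_width: 35.9
gripper_force: 15.0
```

```bash
python3 push.py 215 0 175 174.9 8|head -1;  python3 - <<'E'
from push import *
f=grab_frame("scene"); save(f,"see.png"); p,_=cloud(f); q=np.c_[(p[:,:2]-o)@np.c_[ex,ey],p[:,2]]
b=box(q,160,270,-60,60,196,262); print(np.percentile(b,[2,50,98],axis=0)); rl=box(q,190,240,-90,90,150,178); print(rect(rl))
E
python3 -c "
import cv2;a=cv2.imread('pics/see.png')[150:310,330:510];cv2.imwrite('pics/s11.png',cv2.resize(a,None,fx=3.5,fy=3.5,interpolation=2))"
```

```text
tool in stand 213.68828038755925 0.09343797727154168 [ 592.09739863 -274.75060857  246.90437788] [ 1.79985476e+02 -5.46121338e-03  1.75021724e+02] [ 0.4345512  -0.02953416 -0.63524959]
[[189.56296241 -43.43022761 198.47357703]
 [233.0691262  -16.10901604 226.14553324]
 [240.50783869  38.0686594  260.5939831 ]]
(array([216.2,  -0.9]), array([143. ,  11.3]), 89.07, 304)
```

View pics/s11.png

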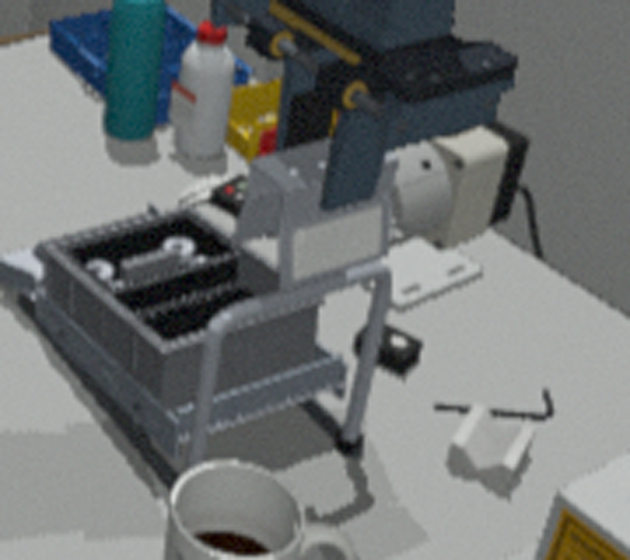

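The saddle is level above the rail, centred at 215 mm and square to it. I'll lower it astride.

Call:
move_arm(plan=[{"x":0,"y":-0.5,"z":12,"rx":0,"ry":0,"rz":0},{"x":0,"y":-0.5,"z":12,"rx":0,"ry":0,"rz":0},{"x":0,"y":0,"z":12,"rx":0,"ry":0,"rz":0},{"x":0,"y":0,"z":12,"rx":0,"ry":0,"rz":0},{"x":0,"y":0,"z":12,"rx":0,"ry":0,"rz":0},{"x":0,"y":0,"z":10,"rx":0,"ry":0,"rz":0},{"x":0,"y":0,"z":8,"rx":0,"ry":0,"rz":0},{"x":0,"y":0,"z":6,"rx":0,"ry":0,"rz":0},{"x":0,"y":0,"z":4,"rx":0,"ry":0,"rz":0},{"x":0,"y":0,"z":0,"rx":0,"ry":0,"rz":0}])

```text
time_s: 48.95
ee_pos: [591.9, -275.8, 158.5]
ee_rot: [180.0, -0.0, 175.0]
force: [-0.2, -0.0, -1.1]
gripper_width: 35.6
gripper_force: 15.0
```

Call:
move_arm(plan=[{"x":0,"y":0,"z":1,"rx":0,"ry":0,"rz":0},{"x":0,"y":0,"z":1,"rx":0,"ry":0,"rz":0},{"x":0,"y":0,"z":1,"rx":0,"ry":0,"rz":0},{"x":0,"y":0,"z":0,"rx":0,"ry":0,"rz":0}])

```text
time_s: 49.35
ee_pos: [592.0, -275.9, 156.0]
ee_rot: [180.0, 0.0, 175.0]
force: [0.0, 0.0, -2.1]
gripper_width: 35.7
gripper_force: 15.0
```

Call:
move_arm(plan=[{"x":0,"y":0,"z":1,"rx":0,"ry":0,"rz":0},{"x":0,"y":0,"z":1,"rx":0,"ry":0,"rz":0},{"x":0,"y":0,"z":1,"rx":0,"ry":0,"rz":0},{"x":0,"y":0,"z":0,"rx":0,"ry":0,"rz":0}])

```text
time_s: 49.75
ee_pos: [592.1, -275.9, 153.8]
ee_rot: [-180.0, 0.0, 175.0]
force: [-1.0, 1.1, 3.1]
gripper_width: 36.3
gripper_force: 15.0
```

Call:
move_arm(plan=[{"x":0,"y":0,"z":0,"rx":0,"ry":0,"rz":0},{"x":0,"y":0,"z":0,"rx":0,"ry":0,"rz":0},{"x":0,"y":0,"z":0,"rx":0,"ry":0,"rz":0},{"x":0,"y":0,"z":0,"rx":0,"ry":0,"rz":0},{"x":0,"y":0,"z":-8,"rx":0,"ry":0,"rz":0},{"x":0,"y":0,"z":-16,"rx":0,"ry":0,"rz":0},{"x":0,"y":0,"z":-25,"rx":0,"ry":0,"rz":0},{"x":0,"y":0,"z":-30,"rx":0,"ry":0,"rz":0},{"x":0,"y":0,"z":-20,"rx":0,"ry":0,"rz":0},{"x":0,"y":0,"z":0,"rx":0,"ry":0,"rz":0}], grip=0.65)

```text
time_s: 50.75
ee_pos: [593.6, -276.6, 256.1]
ee_rot: [-179.8, 0.4, 175.0]
force: [1.7, -0.1, -0.7]
gripper_width: 59.4
gripper_force: 0.0
```

```bash
python3 - <<'E'
from push import *
f=grab_frame("scene"); save(f,"see.png"); p,_=cloud(f); q=np.c_[(p[:,:2]-o)@np.c_[ex,ey],p[:,2]]
b=box(q,160,270,-60,60,100,200); print(np.percentile(b,[2,50,98],axis=0)); print(np.percentile(b[abs(b[:,1])<40][:,2],[1,99]))
t=box(q,160,270,-60,60,168,185); print("top",rect(t),np.median(t[:,2]))
r=q[(q[:,0]>-20)&(q[:,0]<185)&(abs(q[:,1])<72)]; d=r[:,2]-(82.5+r[:,0]*np.tan(np.radians(8))); print("tote",rect(r[abs(d)<6]))
E
python3 -c "
import cv2;a=cv2.imread('pics/see.png')[150:310,330:510];cv2.imwrite('pics/s12.png',cv2.resize(a,None,fx=3.5,fy=3.5,interpolation=2))"
```

```text
[[168.14081358 -52.57581429 103.92718077]
 [231.22156085  -8.6447347  152.40808061]
 [239.19608226  44.05659348 173.71547316]]
[104.22511172 173.98961003]
top (array([214.4,  -0.6]), array([116.2,  38.2]), -89.64, 459) 172.20091147623197
tote (array([83.1, -2.9]), array([172.8, 136.8]), 0.03, 502)
```

View pics/s12.png

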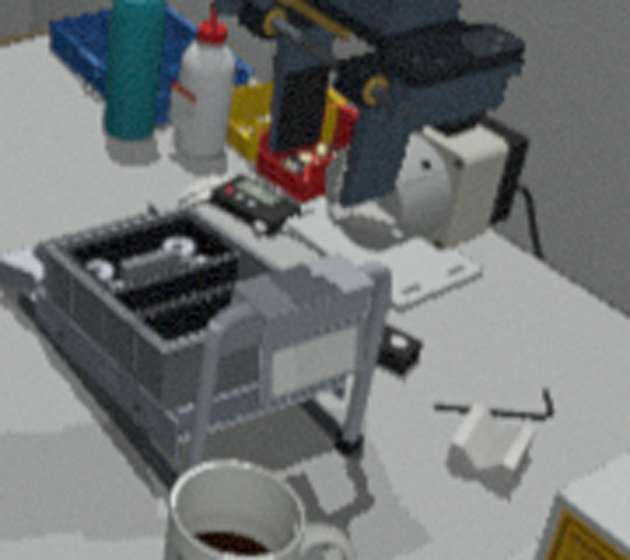

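The saddle hangs level astride the rail's middle, with its feet at about 104 mm and its top at about 173 mm. The tote is seated and the gripper is clear of everything.

```bash
python3 -c "
from workcell import *
print(job_done())"
```

```text
the job is handed in; nothing more can be done
None
```

I handed the job in with the three trays flat in the tote (there was no single one), the tote seated behind the lip at 8° tilt and the saddle hanging on the middle of the rail; the hand-in gave no pass or fail result.

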